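Turn a glaze test tile over and hold it clamped with the cam lever

ROBOT

A 7-joint arm with a two-finger parallel gripper is mounted at the origin on the work surface. World frame = base frame: x ahead of the robot, y to its left, z up, the work surface at z = 0. Lengths are in m, angles in rad, forces in N, time in s.
With the tool pointing down it reaches from about 0.4 to 0.85 m from the base axis. Payload 4.5 kg.
Tool frame: the origin (TCP) lies at the very end of the fingers, on their centre line; the grasp point (between the pads) lies 19 mm behind it; z points along the fingers, x is the direction in which the jaws open and shut, and the axes are right-handed (so a half turn about z gives the same grasp; the last joint's range is limited). The gripper opens to 88 mm and grips with 3 to 60 N. Pads are 18 mm wide; open, the fingers measure 123 mm over their backs; the gripper's body (75 mm by 187 mm) begins 45 mm behind the grasp point.
Start: joints at [-1.123, 0.689, -0.195, 1.565, 0.157, 0.902, -0.215], TCP at [0.251, 0.572, 0.239] pointing down, gripper open.
Joint ranges: [-3.01, 3.01], [-0.46, 2.08], [-1.47, 1.51], [0.13, 2.56], [-1, 4.14], [0.04, 2.09], [-2.66, 2.66]. Speed limits (rad/s): [2.57, 2.57, 3.14, 3.14, 3.14, 3.14, 3.14].

INTERFACE

Orientations are given as a unit quaternion [x, y, z, w].
In Python, from plant import * gives the robot as it stands.
- The arm moves only by the tool apply_moves, never from a script. Its argument "series" is a list of rows, each an object of numbers: "x", "y", "z": the shift along the tool's x, y, z in units of 80 cm (1.0 is 80 cm); "wx", "wy", "wz": the turn, a rotation vector about the tool's x, y, z in units of pi rad (1.0 is pi rad); "fingers": the opening, from -1 (shut) to 1 (fully open), so that 0 is half open. In form: [{"x": .., "y": .., "z": .., "wx": .., "wy": .., "wz": .., "fingers": ..}, ...]. A call has 1 to 8 rows; each row shifts and turns the pose as measured when the row begins, along the tool's axes as they then stand; what a row does not reach is not made up. A row lasts 1/8 s, in which the tool goes at most 62.5 mm and 10.7 degrees, less where a joint would pass 70% of its speed; a pose out of reach is approached as far as the arm can. A call with a number of a shift or a turn outside -1 to 1 is refused whole. A call with a gripper value outside its range is refused whole. The fingers move at their own pace and stop on an object; "force" is the grip in N (left out, the last holds). Time passes only in rows, so rows that do not move let the fingers close. It gives the time, the measured TCP pose, the force and the opening at its end, in the units of the state.
- get_state(): the state, without advancing time (a new reading comes with each control period).
- snapshot(name): name is "side" or "top" or "wrist"; returns (picture, depth): 480x640x3 uint8, red, green, blue; 480x640 float32, m along the optical axis (not along the pixel's ray), 0 where there is no reading.
- camera_model(name): a dict with "camera_matrix" (3x3 intrinsics, pixels), "world_from_camera" (4x4, takes a point from camera to world coordinates). Camera axes: x right, y up, looking along -z (the intrinsics and any distortion apply to the point x, -y, -z); pixel columns grow to the right and rows downward; lengths in m; the calibration is good to about 2 mm. A picture is of the moment at which its call begins: read the wrist's pose just before it. camera_model takes no time and is no camera call; for the wrist camera it gives the pose at the moment of the call.
- finish_job(): hands the job in, once; it reports no verdict.
The state is a dict: "clock": time; "q": joint angles; "qd": joint speeds; "joint_torque": joint torques, N m; "tool_pos": TCP position; "eef_rot": TCP orientation; "contact_force": force on the tool from outside, world axes, zero at the start; "moment": the same for the moment, N m; "opening": opening from 0.0 (shut) to 1.0 (fully open).
Only numpy, scipy, OpenCV 4.12 (cv2) and the standard library are available. Lean on these libraries where they do the work, as an engineer would, in place of code of your own. Each camera call takes 0.05 s, during which the arm holds its last target. There are 200 camera calls.

TASK

The glaze test tile lies glazed face up on a kiln post on the bench, and a colleague wants to engrave its number into the unglazed back. Turn it over without letting it drop or slap down, lay it back up on the bed of the clamping jig between the end stop and the open jaw and let go of it; then swing the cam lever a quarter turn to its highest lift, square across the jig, so that the jaw clamps the tile against the stop, and finish while still holding the lever there (it springs open when let go). Leave the jar, the cup and the engraver alone.

Things in the scene. Friction and masses are not known exactly. Their poses are not given: they have to be found in the camera images.
- tile_mid (a point): Centre of the loose ceramic test tile, a flat slab 50 mm wide (its x), 100 mm long (y), 10 mm thick (z), 75 to 125 g. Its z points out of the glazed face, blue over three quarters of its length; the back is bare with four combed lines. It starts flat along the top of the kiln post, glaze up, its long sides overhanging by about 9 mm, its length pointing roughly towards the robot.
- post_top (a point): Middle of the top of the square kiln post the tile starts on: a terracotta-coloured bar lying on the bench, 32 mm wide (x), 120 mm long (y), 32 mm high. It does not shift; the bench around it is clear. The tile may be set down on it again while it is turned over.
- bed_mid (a point): Middle of the top of the jig's bed, 26 mm above the bench; z up, y the clamping direction, towards the stop. The jig is fixed. The bed is an aluminium rib 34 mm wide (x), 88 mm long, 14 mm high on a plywood base plate 104 mm wide, 12 mm thick, so fingers beside the tile have room below it. The tile lies lengthwise (along y) on the bed; clamped, its centre is over this point.
- stop_face (a point): Middle of the face of the fixed end stop that the tile's end is clamped against: a block 60 mm wide, 18 mm thick, 14 mm higher than the bed. It lies 50 mm from bed_mid towards +y, 5 mm above the bed. Axes as bed_mid.
- pad_face (a point): Middle of the face of the jaw's rubber pad, 46 mm wide, 15 mm higher than the bed. Open, it is 60 mm from bed_mid on the -y side: a gap of 110 mm to the stop for the 100 mm tile. The cam drives the jaw 14 mm towards the stop, squaring the tile up; the pad yields on springs over the last 4 mm (about 10 N). Axes as bed_mid.
- cam_pivot (a point): Point on the vertical pivot axis of the eccentric cam and its lever, 42 mm above the bench (the lever bar's height, bar 9 mm thick); 114 mm from bed_mid on the -y side. Axes as bed_mid.
- lever_grip (a point): Middle of the upright round grip at the lever's free end, a black post 22 mm in diameter from 45 to 95 mm above the bench; 95 mm from the pivot axis. At rest the lever points along the jig's -y, straight out from the jig; at full lift along the jig's -x, square across it on the robot's side. The post is fixed on the lever, round, so fingers can slip round it.
- cam_lever (a joint): Angle of the cam lever in rad: 0 at rest (jaw open), growing clockwise seen from above; 1.571 (a quarter turn) is the cam's highest lift; beyond it the jaw slackens again, up to the limit at 1.95. A return spring (0.1 to 0.26 N m, up to 3 N at the grip) swings it back to 0 when let go.
- glaze_jar: Bystander: glaze jar, 72 mm in diameter, 95 mm high; origin at the middle of its underside.
- bisque_cup: Bystander: unglazed cup, 80 mm in diameter, 80 mm high; origin at the middle of its underside.
- engraver: Bystander: engraving pen lying on the bench, about 160 mm long along its x and 16 mm thick; origin under the middle of its body.
Things that resemble listed ones, but are neither listed nor needed, are in the scene too. What is shaped like the part that bears tile_mid but red is not meant.

How it is judged:
On the way:
1. the tile lies back up on the bed between stop and open jaw, let go of, before the lever is swung (angle between tile_mid's own z axis and vertical above 3.05 rad and z of tile_mid in the frame of bed_mid between 0.002 and 0.008 m and x of tile_mid in the frame of bed_mid between -0.015 and 0.015 m and y of tile_mid in the frame of bed_mid between -0.013 and 0.004 m and contact force between the fingers and tile below 0.1 N and value of joint cam_lever below 0.6 rad), for 0.2 s.
At the end, for the whole second after the job is handed in: The fingers hold the cam lever at its highest lift (a quarter turn, within 0.15 rad); the tile lies flat on the bed, back up, squared against the end stop (within 4 mm lengthwise, 15 mm sideways, 0.1 rad), pressed by the jaw's pad with more than 4 N, still, and not touched by the robot (value of joint cam_lever between 1.421 and 1.721 rad and contact force between the fingers and cam_lever above 0.8 N and contact force between pad and tile above 4 N and contact force between each of the arm, the fingers and tile below 0.1 N and angle between tile_mid's own z axis and vertical above 3.05 rad and z of tile_mid in the frame of bed_mid between 0.002 and 0.008 m and x of tile_mid in the frame of bed_mid between -0.015 and 0.015 m and y of tile_mid in the frame of bed_mid between -0.004 and 0.004 m and angle between the y axis of tile_mid and the y axis of bed_mid, either way round below 0.1 rad and linear speed of tile below 0.02 m/s); the arm keeps its last pose, push and grip.
It fails at once if the tile is dropped, thrown or slaps down (linear speed of tile above 1 m/s or angular speed of tile above 14 rad/s).
It fails at once if a bystander is knocked or moved (distance of any of glaze_jar, bisque_cup, engraver from where it was at the start of the episode above 0.02 m).
It also fails if it takes over 70 s, if anything falls off the work surface, if the arm or the gripper's body presses on something with over 40 N, if the wrist force passes 120 N, or if a joint passes its speed limit or range.

## Working session

There is one attempt and no reset: what is moved stays moved. The work goes in short steps, Python scripts to look and compute and a tool call to move; the robot and the scene stay as the last step left them, time stands still between calls to the robot, and variables do not carry over. Pictures are saved under pics/ and viewed, about 8 in all and at most 12, crops included, and the job is handed in when it is done.

Besides the shell and the picture viewer there is one more tool, called as name(argument=value, ...) on one line, values as JSON. apply_moves: Moves the arm, as the interface text tells. Its arguments: {"type":"object","properties":{"series":{"type":"array","items":{"type":"object","properties":{"x":{"type":"number"},"y":{"type":"number"},"z":{"type":"number"},"wx":{"type":"number"},"wy":{"type":"number"},"wz":{"type":"number"},"fingers":{"type":"number"}}}},"force":{"type":"number"}},"required":["series"]}

```bash
ls; mkdir -p pics
cat > h.py <<'E'
from plant import *
import numpy as np, cv2
from scipy.spatial.transform import Rotation as R
def snap(n,fn):
    m=camera_model(n); p,d=snapshot(n); cv2.imwrite('pics/'+fn+'.png',p[:,:,::-1]); np.savez('pics/'+fn+'.npz',p=p,d=d,K=m['camera_matrix'],T=m['world_from_camera']); return p,d
def load(fn): return np.load('pics/'+fn+'.npz')
def world(z,u,v,d=None,zz=None):
    K=z['K'];T=z['T']; r=np.array([(u-K[0,2])/K[0,0],-(v-K[1,2])/K[1,1],-1.])
    if zz is not None:
        w=T[:3,:3]@r; return T[:3,3]+w*(zz-T[2,3])/w[2]
    if d is None:
        d=np.median(z['d'][int(v)-1:int(v)+2,int(u)-1:int(u)+2])
    return T[:3,:3]@(r*d)+T[:3,3]
E
python3 - <<'E'
from h import *
print(get_state())
for n in('top','side'):
    snap(n,n+'0'); m=camera_model(n); print(m)
E
```

```text
pics
{'clock': 0.0, 'q': array([-1.12319271,  0.69000872, -0.19451323,  1.56632497,  0.15729441,
        0.9025012 , -0.21507711]), 'qd': array([-0.0019094 , -0.00113761, -0.00011121, -0.00053061,  0.00092058,
       -0.00108092,  0.00041383]), 'joint_torque': array([ 9.32398543e-04, -5.27559006e+01, -1.26649417e+00, -1.53425074e+01,
       -5.26862650e-02,  6.77606411e-03,  1.68853890e-04]), 'tool_pos': array([0.25110112, 0.57165411, 0.23789966]), 'eef_rot': array([ 8.37257792e-01,  5.46807583e-01, -7.38245234e-04,  5.58292125e-04]), 'contact_force': array([0.23774002, 0.06929544, 0.05898389]), 'moment': array([-0.00359553, -0.05165639, -0.00788886]), 'opening': 1.0006545980298938}
{'camera_matrix': array([[506.54941767,   0.        , 325.96372721],
       [  0.        , 506.54941767, 244.11737421],
       [  0.        ,   0.        ,   1.        ]]), 'world_from_camera': array([[-0.01609476,  0.98968467, -0.14235594,  0.45907743],
       [-0.99984326, -0.01698079, -0.00501134, -0.03354005],
       [-0.00737697,  0.14225297,  0.98980285,  1.17602892],
       [ 0.        ,  0.        ,  0.        ,  1.        ]])}
{'camera_matrix': array([[612.10914063,   0.        , 317.14508449],
       [  0.        , 612.10914063, 246.81605466],
       [  0.        ,   0.        ,   1.        ]]), 'world_from_camera': array([[-0.99628788,  0.05238981, -0.0683064 ,  0.54950422],
       [-0.08591684, -0.55572685,  0.82691352,  1.08558857],
       [ 0.00536214,  0.82971259,  0.55816509,  0.83487235],
       [ 0.        ,  0.        ,  0.        ,  1.        ]])}
```

View pics/top0.png

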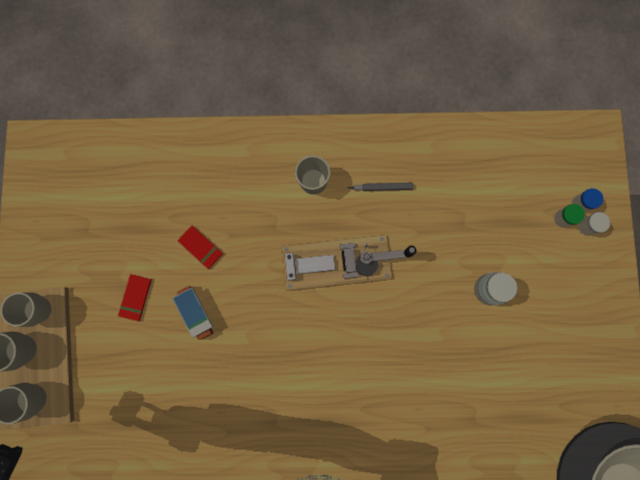

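View pics/side0.png

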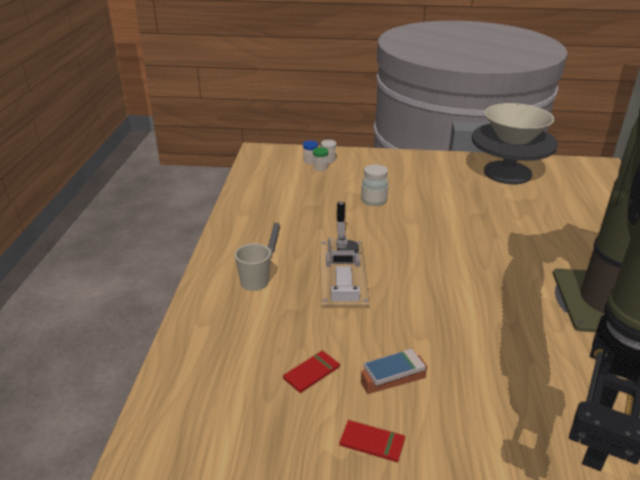

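The meant tile is the blue-and-white slab on the terracotta bar, top (193,312) and side (394,369). The red slabs at top (200,247) and (135,297) are decoys. The jig runs from the stop at (290,266) to the lever grip at (410,252). Cup is at (313,175), engraver at (385,187) and jar at (497,289). I'll confirm in an enlarged crop.

Run:
```python
from h import *
z=load('top0'); p=z['p'][:,:,::-1]
a=cv2.resize(p[275:350,160:230],None,fx=6,fy=6,interpolation=cv2.INTER_CUBIC)
b=cv2.resize(p[225:300,275:425],None,fx=5,fy=5,interpolation=cv2.INTER_CUBIC)
c=np.zeros((450+375-230,800,3),np.uint8)
c=np.zeros((600,800,3),np.uint8)
a=cv2.resize(p[283:343,165:220],None,fx=5,fy=5,interpolation=cv2.INTER_CUBIC)
b=cv2.resize(p[230:295,275:425],None,fx=4.5,fy=4.5,interpolation=cv2.INTER_CUBIC)
c[:300,:275]=a; c[300:300+b.shape[0],:b.shape[1]]=b[:300]
s=load('side0')['p'][:,:,::-1]
d=cv2.resize(s[340:400,350:440],None,fx=5,fy=5,interpolation=cv2.INTER_CUBIC); c[:300,300:750]=d
cv2.imwrite('pics/crop0.png',c)
# tile points by depth
d=z['d']; K=z['K'];T=z['T']
v,u=np.mgrid[0:480,0:640]
P=np.stack([(u-K[0,2])/K[0,0],-(v-K[1,2])/K[1,1],-np.ones_like(d)],-1)*d[...,None]@T[:3,:3].T+T[:3,3]
np.save('pics/P.npy',P)
def box(m,name):
    q=P[m]; (c,wh,an)=cv2.minAreaRect((q[:,:2]*1000).astype(np.float32)); print(name,m.sum(),'z',np.median(q[:,2]),'c',c,wh,an, q[:,:2].mean(0))
w=lambda u0,u1,v0,v1:(u>=u0)&(u<u1)&(v>=v0)&(v<v1)&(d>0)
print('bench',np.median(P[w(240,270,320,350)][:,2]))
box(w(165,220,283,343)&(P[...,2]>.036),'tile')
box(w(165,220,283,343)&(P[...,2]>.015)&(P[...,2]<.032),'post')
box(w(275,395,230,295)&(P[...,2]>.008)&(P[...,2]<.015),'plate')
box(w(298,335,250,280)&(P[...,2]>.02)&(P[...,2]<.032),'bed')
box(w(275,300,245,285)&(P[...,2]>.035)&(P[...,2]<.05),'stop')
box(w(336,425,230,295)&(P[...,2]>.036)&(P[...,2]<.055),'jaw/lever')
box(w(395,425,235,265)&(P[...,2]>.08),'grip')
for n,r in dict(jar=(470,525,265,310),cup=(290,335,150,200)).items(): box(w(*r)&(P[...,2]>.06),n)
box(w(340,420,175,200)&(P[...,2]>.007),'pen')
```

```text
bench -0.0015023562072421504
tile 1020 z 0.040792376689496535 c (472.0563659667969, 273.5091552734375) (105.4892349243164, 50.26547622680664) 28.39398956298828 [0.4739982  0.27421672]
post 107 z 0.029723970427079305 c (475.32562255859375, 269.5216369628906) (119.42652893066406, 40.247840881347656) 25.316314697265625 [0.45688161 0.26269642]
plate 2495 z 0.010848253634656357 c (583.6802978515625, -49.27112579345703) (103.98518371582031, 245.49717712402344) 5.382008075714111 [ 0.58402167 -0.04872103]
bed 520 z 0.024811671239339472 c (579.1787719726562, -2.3411712646484375) (34.018009185791016, 82.55241394042969) 5.423608779907227 [ 0.57887442 -0.0026374 ]
stop 206 z 0.038947015385178974 c (573.8656616210938, 55.88469696044922) (59.42443084716797, 18.136186599731445) 4.932125568389893 [0.57361235 0.05568869]
jaw/lever 577 z 0.04175744983403584 c (591.4447631835938, -135.1267547607422) (67.94396209716797, 149.17523193359375) 13.064359664916992 [ 0.5908134 -0.1268489]
grip 88 z 0.09344529372083188 c (598.0433959960938, -209.81060791015625) (20.054777145385742, 19.742813110351562) 89.64864349365234 [ 0.59807176 -0.20949441]
jar 912 z 0.09249956423546657 c (515.4306640625, -396.74615478515625) (66.33851623535156, 66.4264144897461) 47.79819869995117 [ 0.51478583 -0.39445999]
cup 363 z 0.07668251544217375 c (779.5604248046875, 1.6544837951660156) (78.02220916748047, 77.73114013671875) 35.788536071777344 [0.78409618 0.00203325]
pen 407 z 0.01381973715863416 c (762.04931640625, -156.25616455078125) (17.64845085144043, 153.32200622558594) 0.02588902972638607 [ 0.7609741  -0.16475999]
```

View pics/crop0.png

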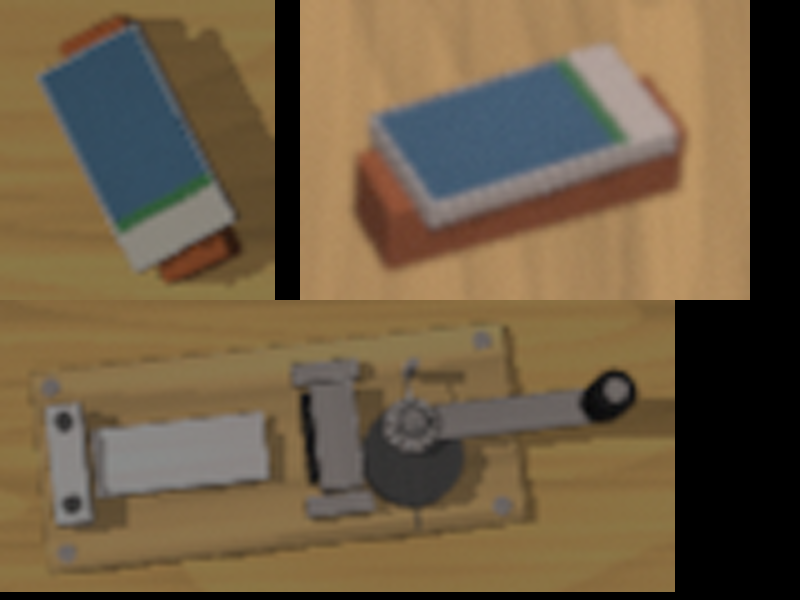

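The crop confirms it: the blue tile with bare white end towards the robot lies on the terracotta post. The jig's stop, bed, pad, cam and lever are clear. The plan is:
1. Grip the tile across its width, near one end, with a shallow tool tilt.
2. Roll it 180°.
3. Pivot it flat onto the post in-hand.
4. Regrasp it from above.

First I'll write a move planner.

```bash
cat >> h.py <<'E'
import json
def rot(d,x):  # tool z along d, tool x near x
    d=np.array(d,float);d/=np.linalg.norm(d); x=np.array(x,float); x-=d*(x@d); x/=np.linalg.norm(x)
    return R.from_matrix(np.stack([x,np.cross(d,x),d],1))
def yawdown(az): a=np.radians(az); return rot([0,0,-1],[np.cos(a),np.sin(a),0])
def pitched(az,th,s=1): # tool points to azimuth az, th deg below horizontal; tool x = s*(left of az)
    a,t=np.radians([az,th]); return rot([np.cos(t)*np.cos(a),np.cos(t)*np.sin(a),-np.sin(t)],[-s*np.sin(a),s*np.cos(a),0])
def plan(p,Rt=None,n=None,fingers=None):
    s=get_state(); p0=np.array(s['tool_pos']); R0=R.from_quat(s['eef_rot']); Rt=R0 if Rt is None else Rt
    rv=(R0.inv()*Rt).as_rotvec(); dp=np.array(p)-p0
    need=max(np.linalg.norm(dp)/.058,np.linalg.norm(rv)/np.radians(10.2)); n=n or max(1,int(np.ceil(need)))
    rows=[]
    for i in range(n):
        Ri=R0*R.from_rotvec(rv*i/n); t=Ri.inv().apply(dp/n)/.8; w=rv/n/np.pi
        rows.append('{'+', '.join(f'"{k}": {v:.4f}' for k,v in zip(['x','y','z','wx','wy','wz'],[*t,*w]) if abs(v)>4e-5)+(f', "fingers": {fingers}' if fingers is not None else '')+'}')
    print('need %.1f'%need,'dist %.3f ang %.1f'%(np.linalg.norm(dp),np.degrees(np.linalg.norm(rv))))
    print(',\n'.join(rows))
def st():
    s=get_state(); Rm=R.from_quat(s['eef_rot']).as_matrix()
    print('t %.2f'%s['clock'],'q',s['q'].round(3),'p',s['tool_pos'].round(4),'x',Rm[:,0].round(3),'z',Rm[:,2].round(3),'F',s['contact_force'].round(1),'open',round(s['opening'],3))
TILE=np.array([.472,.2735,.037]); TA=28.4; BED=np.array([.5794,-.0027,.026]); JA=5.3
E
python3 - <<'E'
from h import *
plan([.44,.25,.24],yawdown(118.4),8)
E
```

```text
need 6.4 dist 0.373 ang 52.1
{"x": -0.0342, "y": 0.0472, "z": -0.0002, "wy": 0.0001, "wz": -0.0362},
{"x": -0.0393, "y": 0.0430, "z": -0.0003, "wy": 0.0001, "wz": -0.0362},
{"x": -0.0439, "y": 0.0383, "z": -0.0003, "wy": 0.0001, "wz": -0.0362},
{"x": -0.0480, "y": 0.0331, "z": -0.0003, "wy": 0.0001, "wz": -0.0362},
{"x": -0.0514, "y": 0.0274, "z": -0.0003, "wy": 0.0001, "wz": -0.0362},
{"x": -0.0542, "y": 0.0214, "z": -0.0003, "wy": 0.0001, "wz": -0.0362},
{"x": -0.0563, "y": 0.0151, "z": -0.0003, "wy": 0.0001, "wz": -0.0362},
{"x": -0.0576, "y": 0.0086, "z": -0.0003, "wy": 0.0001, "wz": -0.0362}
```

apply_moves(series=[{"x":-0.034,"y":0.047,"wz":-0.036},{"x":-0.039,"y":0.043,"wz":-0.036},{"x":-0.044,"y":0.038,"wz":-0.036},{"x":-0.048,"y":0.033,"wz":-0.036},{"x":-0.051,"y":0.027,"wz":-0.036},{"x":-0.054,"y":0.021,"wz":-0.036},{"x":-0.056,"y":0.015,"wz":-0.036},{"x":-0.058,"y":0.009,"wz":-0.036}])

```text
schema error: expected keys x, y, z, wx, wy, wz, fingers
```

Run:
```python
from h import *
st()
print(camera_model('wrist'))
plan([.44,.25,.22],pitched(28.4,20,1),8)
```

```text
t 0.10 q [-1.123  0.69  -0.195  1.566  0.157  0.902 -0.215] p [0.2511 0.5717 0.238 ] x [ 0.402  0.916 -0.002] z [-0.001 -0.002 -1.   ] F [ 0.1 -0.7 -0.6] open 0.999
{'camera_matrix': array([[413.53980107,   0.        , 314.41076584],
       [  0.        , 413.53980107, 234.95157557],
       [  0.        ,   0.        ,   1.        ]]), 'world_from_camera': array([[ 0.40265544, -0.88201601, -0.24477819,  0.18920512],
       [ 0.91534778,  0.38721473,  0.11046805,  0.59946929],
       [-0.00265287, -0.26853773,  0.96326551,  0.38363828],
       [ 0.        ,  0.        ,  0.        ,  1.        ]])}
need 8.4 dist 0.373 ang 85.3
{"x": -0.0342, "y": 0.0472, "z": 0.0029, "wx": -0.0451, "wy": 0.0221, "wz": -0.0314},
{"x": -0.0390, "y": 0.0429, "z": 0.0067, "wx": -0.0451, "wy": 0.0221, "wz": -0.0314},
{"x": -0.0435, "y": 0.0377, "z": 0.0096, "wx": -0.0451, "wy": 0.0221, "wz": -0.0314},
{"x": -0.0477, "y": 0.0317, "z": 0.0113, "wx": -0.0451, "wy": 0.0221, "wz": -0.0314},
{"x": -0.0513, "y": 0.0251, "z": 0.0119, "wx": -0.0451, "wy": 0.0221, "wz": -0.0314},
{"x": -0.0543, "y": 0.0183, "z": 0.0113, "wx": -0.0451, "wy": 0.0221, "wz": -0.0314},
{"x": -0.0564, "y": 0.0113, "z": 0.0096, "wx": -0.0451, "wy": 0.0221, "wz": -0.0314},
{"x": -0.0578, "y": 0.0045, "z": 0.0067, "wx": -0.0451, "wy": 0.0221, "wz": -0.0314}
```

```bash
sed -i 's/ if abs(v)>4e-5)+(f/)+(f/; s/fingers=None):/fingers=1):/' h.py
python3 - <<'E'
from h import *
plan([.44,.25,.24],yawdown(-61.6),14)
E
```

```text
need 12.5 dist 0.373 ang 127.9
{"x": -0.0195, "y": 0.0270, "z": -0.0001, "wx": 0.0000, "wy": 0.0000, "wz": 0.0508, "fingers": 1},
{"x": -0.0150, "y": 0.0297, "z": -0.0001, "wx": 0.0000, "wy": 0.0000, "wz": 0.0508, "fingers": 1},
{"x": -0.0101, "y": 0.0317, "z": -0.0002, "wx": 0.0000, "wy": 0.0000, "wz": 0.0508, "fingers": 1},
{"x": -0.0049, "y": 0.0329, "z": -0.0002, "wx": 0.0000, "wy": 0.0000, "wz": 0.0508, "fingers": 1},
{"x": 0.0004, "y": 0.0333, "z": -0.0002, "wx": 0.0000, "wy": 0.0000, "wz": 0.0508, "fingers": 1},
{"x": 0.0057, "y": 0.0328, "z": -0.0002, "wx": 0.0000, "wy": 0.0000, "wz": 0.0508, "fingers": 1},
{"x": 0.0108, "y": 0.0315, "z": -0.0002, "wx": 0.0000, "wy": 0.0000, "wz": 0.0508, "fingers": 1},
{"x": 0.0157, "y": 0.0294, "z": -0.0002, "wx": 0.0000, "wy": 0.0000, "wz": 0.0508, "fingers": 1},
{"x": 0.0201, "y": 0.0265, "z": -0.0002, "wx": 0.0000, "wy": 0.0000, "wz": 0.0508, "fingers": 1},
{"x": 0.0241, "y": 0.0230, "z": -0.0002, "wx": 0.0000, "wy": 0.0000, "wz": 0.0508, "fingers": 1},
{"x": 0.0274, "y": 0.0189, "z": -0.0002, "wx": 0.0000, "wy": 0.0000, "wz": 0.0508, "fingers": 1},
{"x": 0.0301, "y": 0.0143, "z": -0.0002, "wx": 0.0000, "wy": 0.0000, "wz": 0.0508, "fingers": 1},
{"x": 0.0320, "y": 0.0093, "z": -0.0002, "wx": 0.0000, "wy": 0.0000, "wz": 0.0508, "fingers": 1},
{"x": 0.0331, "y": 0.0041, "z": -0.0002, "wx": 0.0000, "wy": 0.0000, "wz": 0.0508, "fingers": 1}
```

apply_moves(series=[{"x":-0.02,"y":0.027,"z":0,"wx":0,"wy":0,"wz":0.051,"fingers":1},{"x":-0.015,"y":0.03,"z":0,"wx":0,"wy":0,"wz":0.051,"fingers":1},{"x":-0.01,"y":0.032,"z":0,"wx":0,"wy":0,"wz":0.051,"fingers":1},{"x":-0.005,"y":0.033,"z":0,"wx":0,"wy":0,"wz":0.051,"fingers":1},{"x":0,"y":0.033,"z":0,"wx":0,"wy":0,"wz":0.051,"fingers":1},{"x":0.006,"y":0.033,"z":0,"wx":0,"wy":0,"wz":0.051,"fingers":1},{"x":0.011,"y":0.032,"z":0,"wx":0,"wy":0,"wz":0.051,"fingers":1},{"x":0.016,"y":0.03,"z":0,"wx":0,"wy":0,"wz":0.051,"fingers":1}])

```text
clock: 1.1
tool_pos: [0.3557, 0.379, 0.235]
eef_rot: [0.997, -0.081, -0.003, 0.003]
contact_force: [-0.7, 0.9, -0.6]
opening: 1.0
```

apply_moves(series=[{"x":0.02,"y":0.027,"z":0,"wx":0,"wy":0,"wz":0.051,"fingers":1},{"x":0.024,"y":0.023,"z":0,"wx":0,"wy":0,"wz":0.051,"fingers":1},{"x":0.027,"y":0.019,"z":0,"wx":0,"wy":0,"wz":0.051,"fingers":1},{"x":0.03,"y":0.014,"z":0,"wx":0,"wy":0,"wz":0.051,"fingers":1},{"x":0.032,"y":0.009,"z":0,"wx":0,"wy":0,"wz":0.051,"fingers":1},{"x":0.033,"y":0.004,"z":0,"wx":0,"wy":0,"wz":0.051,"fingers":1}])

```text
clock: 1.85
tool_pos: [0.4288, 0.2317, 0.2341]
eef_rot: [0.838, -0.546, -0.002, 0.005]
contact_force: [-0.5, 0.9, 0.6]
opening: 1.0
```

Run:
```python
from h import *
st()
plan([.44,.25,.20],pitched(28.4,20,-1),8)
```

```text
t 1.85 q [-0.866  0.561  0.438  1.986 -0.363  0.682 -1.354] p [0.4288 0.2317 0.2341] x [ 0.404 -0.915  0.003] z [-0.009 -0.007 -1.   ] F [-0.5  0.9  0.6] open 1.0
need 6.9 dist 0.040 ang 70.8
{"x": -0.0019, "y": -0.0028, "z": 0.0053, "wx": 0.0490, "wy": -0.0020, "wz": -0.0027, "fingers": 1},
{"x": -0.0019, "y": -0.0020, "z": 0.0057, "wx": 0.0490, "wy": -0.0020, "wz": -0.0027, "fingers": 1},
{"x": -0.0018, "y": -0.0011, "z": 0.0059, "wx": 0.0490, "wy": -0.0020, "wz": -0.0027, "fingers": 1},
{"x": -0.0018, "y": -0.0002, "z": 0.0060, "wx": 0.0490, "wy": -0.0020, "wz": -0.0027, "fingers": 1},
{"x": -0.0017, "y": 0.0007, "z": 0.0060, "wx": 0.0490, "wy": -0.0020, "wz": -0.0027, "fingers": 1},
{"x": -0.0017, "y": 0.0016, "z": 0.0058, "wx": 0.0490, "wy": -0.0020, "wz": -0.0027, "fingers": 1},
{"x": -0.0017, "y": 0.0025, "z": 0.0055, "wx": 0.0490, "wy": -0.0020, "wz": -0.0027, "fingers": 1},
{"x": -0.0017, "y": 0.0033, "z": 0.0051, "wx": 0.0490, "wy": -0.0020, "wz": -0.0027, "fingers": 1}
```

apply_moves(series=[{"x":-0.002,"y":-0.003,"z":0.005,"wx":0.049,"wy":-0.002,"wz":-0.003,"fingers":1},{"x":-0.002,"y":-0.002,"z":0.006,"wx":0.049,"wy":-0.002,"wz":-0.003,"fingers":1},{"x":-0.002,"y":-0.001,"z":0.006,"wx":0.049,"wy":-0.002,"wz":-0.003,"fingers":1},{"x":-0.002,"y":0,"z":0.006,"wx":0.049,"wy":-0.002,"wz":-0.003,"fingers":1},{"x":-0.002,"y":0.001,"z":0.006,"wx":0.049,"wy":-0.002,"wz":-0.003,"fingers":1},{"x":-0.002,"y":0.002,"z":0.006,"wx":0.049,"wy":-0.002,"wz":-0.003,"fingers":1},{"x":-0.002,"y":0.002,"z":0.006,"wx":0.049,"wy":-0.002,"wz":-0.003,"fingers":1},{"x":-0.002,"y":0.003,"z":0.005,"wx":0.049,"wy":-0.002,"wz":-0.003,"fingers":1}])

```text
clock: 2.85
tool_pos: [0.4845, 0.2867, 0.4422]
eef_rot: [0.793, -0.471, 0.2, -0.331]
contact_force: [-0.6, 1.1, 0.9]
opening: 0.999
```

Run:
```python
from h import *
st()
plan([.40,.23,.12],pitched(28.4,20,-1))
```

```text
t 2.85 q [-1.372  0.171  0.816  2.208 -1.     0.044 -0.704] p [0.4845 0.2867 0.4422] x [ 0.476 -0.879  0.004] z [ 0.629  0.337 -0.701] F [-0.6  1.1  0.9] open 0.999
need 5.8 dist 0.338 ang 24.5
{"x": 0.0017, "y": 0.0627, "z": 0.0320, "wx": 0.0227, "wy": -0.0001, "wz": 0.0002, "fingers": 1},
{"x": 0.0018, "y": 0.0648, "z": 0.0275, "wx": 0.0227, "wy": -0.0001, "wz": 0.0002, "fingers": 1},
{"x": 0.0018, "y": 0.0666, "z": 0.0228, "wx": 0.0227, "wy": -0.0001, "wz": 0.0002, "fingers": 1},
{"x": 0.0019, "y": 0.0680, "z": 0.0180, "wx": 0.0227, "wy": -0.0001, "wz": 0.0002, "fingers": 1},
{"x": 0.0019, "y": 0.0691, "z": 0.0131, "wx": 0.0227, "wy": -0.0001, "wz": 0.0002, "fingers": 1},
{"x": 0.0020, "y": 0.0699, "z": 0.0081, "wx": 0.0227, "wy": -0.0001, "wz": 0.0002, "fingers": 1}
```

Run:
```python
from h import *
plan([.45,.26,.28],yawdown(28.4),12)
```

```text
need 9.7 dist 0.168 ang 98.5
{"x": 0.0007, "y": 0.0152, "z": 0.0086, "wx": -0.0164, "wy": -0.0165, "wz": -0.0392, "fingers": 1},
{"x": -0.0007, "y": 0.0147, "z": 0.0094, "wx": -0.0164, "wy": -0.0165, "wz": -0.0392, "fingers": 1},
{"x": -0.0020, "y": 0.0141, "z": 0.0102, "wx": -0.0164, "wy": -0.0165, "wz": -0.0392, "fingers": 1},
{"x": -0.0031, "y": 0.0132, "z": 0.0111, "wx": -0.0164, "wy": -0.0165, "wz": -0.0392, "fingers": 1},
{"x": -0.0041, "y": 0.0122, "z": 0.0119, "wx": -0.0164, "wy": -0.0165, "wz": -0.0392, "fingers": 1},
{"x": -0.0049, "y": 0.0110, "z": 0.0127, "wx": -0.0164, "wy": -0.0165, "wz": -0.0392, "fingers": 1},
{"x": -0.0054, "y": 0.0097, "z": 0.0135, "wx": -0.0164, "wy": -0.0165, "wz": -0.0392, "fingers": 1},
{"x": -0.0058, "y": 0.0082, "z": 0.0143, "wx": -0.0164, "wy": -0.0165, "wz": -0.0392, "fingers": 1},
{"x": -0.0060, "y": 0.0068, "z": 0.0150, "wx": -0.0164, "wy": -0.0165, "wz": -0.0392, "fingers": 1},
{"x": -0.0059, "y": 0.0052, "z": 0.0156, "wx": -0.0164, "wy": -0.0165, "wz": -0.0392, "fingers": 1},
{"x": -0.0057, "y": 0.0037, "z": 0.0161, "wx": -0.0164, "wy": -0.0165, "wz": -0.0392, "fingers": 1},
{"x": -0.0052, "y": 0.0022, "z": 0.0166, "wx": -0.0164, "wy": -0.0165, "wz": -0.0392, "fingers": 1}
```

apply_moves(series=[{"x":0.001,"y":0.015,"z":0.009,"wx":-0.016,"wy":-0.0165,"wz":-0.039,"fingers":1},{"x":-0.001,"y":0.015,"z":0.009,"wx":-0.016,"wy":-0.0165,"wz":-0.039,"fingers":1},{"x":-0.002,"y":0.014,"z":0.01,"wx":-0.016,"wy":-0.0165,"wz":-0.039,"fingers":1},{"x":-0.003,"y":0.013,"z":0.011,"wx":-0.016,"wy":-0.0165,"wz":-0.039,"fingers":1},{"x":-0.004,"y":0.012,"z":0.012,"wx":-0.016,"wy":-0.0165,"wz":-0.039,"fingers":1},{"x":-0.005,"y":0.011,"z":0.013,"wx":-0.016,"wy":-0.0165,"wz":-0.039,"fingers":1},{"x":-0.005,"y":0.01,"z":0.0135,"wx":-0.016,"wy":-0.0165,"wz":-0.039,"fingers":1},{"x":-0.006,"y":0.008,"z":0.014,"wx":-0.016,"wy":-0.0165,"wz":-0.039,"fingers":1}])

```text
clock: 3.85
tool_pos: [0.4505, 0.2808, 0.3333]
eef_rot: [0.989, 0.03, 0.071, -0.123]
contact_force: [0.3, 0.0, -0.3]
opening: 0.998
```

Run:
```python
from h import *
st()
plan([.45,.26,.28],pitched(118.4,50,-1))
print()
plan([.45,.26,.28],pitched(-61.6,50,1))
```

```text
t 3.85 q [-0.882  0.382  0.469  1.961 -0.551  0.672  0.006] p [0.4505 0.2808 0.3333] x [0.988 0.042 0.147] z [ 0.132  0.247 -0.96 ] F [ 0.3  0.  -0.3] open 0.998
need 3.8 dist 0.057 ang 38.9
{"x": -0.0029, "y": 0.0103, "z": 0.0144, "wx": 0.0382, "wy": -0.0269, "wz": -0.0271, "fingers": 1},
{"x": -0.0027, "y": 0.0117, "z": 0.0133, "wx": 0.0382, "wy": -0.0269, "wz": -0.0271, "fingers": 1},
{"x": -0.0026, "y": 0.0130, "z": 0.0120, "wx": 0.0382, "wy": -0.0269, "wz": -0.0271, "fingers": 1},
{"x": -0.0028, "y": 0.0141, "z": 0.0106, "wx": 0.0382, "wy": -0.0269, "wz": -0.0271, "fingers": 1}

need 5.7 dist 0.057 ang 58.2
{"x": -0.0019, "y": 0.0068, "z": 0.0096, "wx": -0.0472, "wy": -0.0022, "wz": -0.0260, "fingers": 1},
{"x": -0.0024, "y": 0.0052, "z": 0.0105, "wx": -0.0472, "wy": -0.0022, "wz": -0.0260, "fingers": 1},
{"x": -0.0026, "y": 0.0034, "z": 0.0111, "wx": -0.0472, "wy": -0.0022, "wz": -0.0260, "fingers": 1},
{"x": -0.0027, "y": 0.0015, "z": 0.0115, "wx": -0.0472, "wy": -0.0022, "wz": -0.0260, "fingers": 1},
{"x": -0.0027, "y": -0.0005, "z": 0.0116, "wx": -0.0472, "wy": -0.0022, "wz": -0.0260, "fingers": 1},
{"x": -0.0025, "y": -0.0024, "z": 0.0114, "wx": -0.0472, "wy": -0.0022, "wz": -0.0260, "fingers": 1}
```

apply_moves(series=[{"x":-0.002,"y":0.007,"z":0.01,"wx":-0.047,"wy":-0.002,"wz":-0.026,"fingers":1},{"x":-0.002,"y":0.005,"z":0.0105,"wx":-0.047,"wy":-0.002,"wz":-0.026,"fingers":1},{"x":-0.003,"y":0.003,"z":0.011,"wx":-0.047,"wy":-0.002,"wz":-0.026,"fingers":1},{"x":-0.003,"y":0.0015,"z":0.0115,"wx":-0.047,"wy":-0.002,"wz":-0.026,"fingers":1},{"x":-0.003,"y":0,"z":0.0115,"wx":-0.047,"wy":-0.002,"wz":-0.026,"fingers":1},{"x":-0.0025,"y":-0.0025,"z":0.0115,"wx":-0.047,"wy":-0.002,"wz":-0.026,"fingers":1}])

```text
clock: 4.6
tool_pos: [0.4523, 0.2562, 0.2796]
eef_rot: [0.906, 0.233, 0.086, 0.343]
contact_force: [0.0, 0.6, 0.0]
opening: 1.0
```

Run:
```python
from h import *
st()
plan([.45,.26,.20],pitched(-61.6,18,1),5)
```

```text
t 4.60 q [-1.434  0.821  0.835  1.819  0.162  0.898 -0.34 ] p [0.4523 0.2562 0.2796] x [ 0.876  0.482 -0.005] z [ 0.316 -0.582 -0.749] F [0.  0.6 0. ] open 1.0
need 3.0 dist 0.080 ang 30.5
{"x": 0.0000, "y": -0.0140, "z": 0.0142, "wx": -0.0339, "wy": -0.0002, "wz": 0.0005, "fingers": 1},
{"x": 0.0000, "y": -0.0154, "z": 0.0126, "wx": -0.0339, "wy": -0.0002, "wz": 0.0005, "fingers": 1},
{"x": 0.0000, "y": -0.0167, "z": 0.0109, "wx": -0.0339, "wy": -0.0002, "wz": 0.0005, "fingers": 1},
{"x": -0.0000, "y": -0.0178, "z": 0.0091, "wx": -0.0339, "wy": -0.0002, "wz": 0.0005, "fingers": 1},
{"x": -0.0000, "y": -0.0186, "z": 0.0071, "wx": -0.0339, "wy": -0.0002, "wz": 0.0005, "fingers": 1}
```

apply_moves(series=[{"x":0,"y":-0.014,"z":0.014,"wx":-0.034,"wy":0,"wz":0.0005,"fingers":1},{"x":0,"y":-0.015,"z":0.0125,"wx":-0.034,"wy":0,"wz":0.0005,"fingers":1},{"x":0,"y":-0.017,"z":0.011,"wx":-0.034,"wy":0,"wz":0.0005,"fingers":1},{"x":0,"y":-0.018,"z":0.009,"wx":-0.034,"wy":0,"wz":0.0005,"fingers":1},{"x":0,"y":-0.0185,"z":0.007,"wx":-0.034,"wy":0,"wz":0.0005,"fingers":1}])

```text
clock: 5.22
tool_pos: [0.4492, 0.2643, 0.1947]
eef_rot: [0.779, 0.202, 0.149, 0.575]
contact_force: [-1.0, -0.3, 0.6]
opening: 1.003
```

Run:
```python
from h import *
st()
plan([.45,.26,.10],pitched(-61.6,18,1))
```

```text
t 5.22 q [-1.59   1.332  0.933  1.749  0.242  0.972 -0.6  ] p [0.4492 0.2643 0.1947] x [0.874 0.487 0.   ] z [ 0.465 -0.835 -0.294] F [-1.  -0.3  0.6] open 1.003
need 1.6 dist 0.095 ang 1.1
{"x": -0.0009, "y": -0.0558, "z": 0.0199, "wx": 0.0025, "wy": -0.0019, "wz": 0.0006, "fingers": 1},
{"x": -0.0008, "y": -0.0557, "z": 0.0203, "wx": 0.0025, "wy": -0.0019, "wz": 0.0006, "fingers": 1}
```

Run:
```python
from h import *
z=load('top0'); P=np.load('pics/P.npy'); p=z['p'].astype(int)
m=np.zeros((480,640),bool); m[283:345,160:225]=1
tc=m&(p[...,0]>1.5*p[...,2])&(p[...,0]-p[...,1]>35)&(P[...,2]>.024)
q=P[tc]; print(len(q), np.median(q[:,2]))
print(cv2.minAreaRect((q[:,:2]*1000).astype(np.float32)))
for n,c in dict(tl=[(177.4,292),(190,286)],br=[(197,339),(212.4,329.4)]).items():
    print(n,[world(z,*k,zz=.032).round(4) for k in c])
# tile corners from crop: top-left, top-right, bottom-right, bottom-left
cs=[(165+x/5,283+y/5) for x,y in [(40,75),(137,25),(237,215),(137,272)]]
C=np.array([world(z,*k,zz=.042) for k in cs]); print(C.round(4),C.mean(0).round(4))
e=(C[0]+C[1]-C[2]-C[3])/2; print(np.linalg.norm(e),np.degrees(np.arctan2(e[1],e[0])))
plan([.4456,.2592,.10],yawdown(118.4))
```

```text
89 0.03095370518600893
((446.2413330078125, 148.64329528808594), (349.0484924316406, 107.64421081542969), 76.89081573486328)
tl [array([0.5202, 0.3091, 0.032 ]), array([0.5333, 0.281 , 0.032 ])]
br [array([0.4152, 0.2627, 0.032 ]), array([0.4357, 0.2287, 0.032 ])]
[[0.5065 0.3156 0.042 ]
 [0.5281 0.2727 0.042 ]
 [0.4434 0.2266 0.042 ]
 [0.4192 0.2704 0.042 ]] [0.4743 0.2713 0.042 ]
0.09740770362302131 27.986255666869628
need 10.8 dist 0.095 ang 110.2
{"x": -0.0006, "y": -0.0102, "z": 0.0035, "wx": 0.0287, "wy": 0.0283, "wz": -0.0384, "fingers": 1},
{"x": 0.0002, "y": -0.0099, "z": 0.0043, "wx": 0.0287, "wy": 0.0283, "wz": -0.0384, "fingers": 1},
{"x": 0.0010, "y": -0.0094, "z": 0.0053, "wx": 0.0287, "wy": 0.0283, "wz": -0.0384, "fingers": 1},
{"x": 0.0015, "y": -0.0087, "z": 0.0062, "wx": 0.0287, "wy": 0.0283, "wz": -0.0384, "fingers": 1},
{"x": 0.0019, "y": -0.0079, "z": 0.0071, "wx": 0.0287, "wy": 0.0283, "wz": -0.0384, "fingers": 1},
{"x": 0.0022, "y": -0.0070, "z": 0.0080, "wx": 0.0287, "wy": 0.0283, "wz": -0.0384, "fingers": 1},
{"x": 0.0022, "y": -0.0059, "z": 0.0087, "wx": 0.0287, "wy": 0.0283, "wz": -0.0384, "fingers": 1},
{"x": 0.0020, "y": -0.0049, "z": 0.0094, "wx": 0.0287, "wy": 0.0283, "wz": -0.0384, "fingers": 1},
{"x": 0.0017, "y": -0.0038, "z": 0.0100, "wx": 0.0287, "wy": 0.0283, "wz": -0.0384, "fingers": 1},
{"x": 0.0012, "y": -0.0027, "z": 0.0104, "wx": 0.0287, "wy": 0.0283, "wz": -0.0384, "fingers": 1},
{"x": 0.0005, "y": -0.0016, "z": 0.0107, "wx": 0.0287, "wy": 0.0283, "wz": -0.0384, "fingers": 1}
```

apply_moves(series=[{"x":0,"y":-0.01,"z":0.0035,"wx":0.029,"wy":0.028,"wz":-0.038,"fingers":1},{"x":0,"y":-0.01,"z":0.004,"wx":0.029,"wy":0.028,"wz":-0.038,"fingers":1},{"x":0.001,"y":-0.009,"z":0.005,"wx":0.029,"wy":0.028,"wz":-0.038,"fingers":1},{"x":0.0015,"y":-0.009,"z":0.006,"wx":0.029,"wy":0.028,"wz":-0.038,"fingers":1},{"x":0.002,"y":-0.008,"z":0.007,"wx":0.029,"wy":0.028,"wz":-0.038,"fingers":1},{"x":0.002,"y":-0.007,"z":0.008,"wx":0.029,"wy":0.028,"wz":-0.038,"fingers":1},{"x":0.002,"y":-0.006,"z":0.009,"wx":0.029,"wy":0.028,"wz":-0.038,"fingers":1},{"x":0.002,"y":-0.005,"z":0.009,"wx":0.029,"wy":0.028,"wz":-0.038,"fingers":1}])

```text
clock: 6.22
tool_pos: [0.4391, 0.265, 0.1103]
eef_rot: [0.633, 0.755, 0.033, 0.17]
contact_force: [-0.3, 0.7, -1.9]
opening: 1.0
```

Run:
```python
from h import *
st()
plan([.4466,.2583,.09],yawdown(118.2))
```

```text
t 6.22 q [-1.037  0.798  0.313  2.167  0.777  0.164  0.156] p [0.4391 0.265  0.1103] x [-0.142  0.966 -0.215] z [ 0.297 -0.165 -0.94 ] F [-0.3  0.7 -1.9] open 1.0
need 2.6 dist 0.023 ang 26.9
{"x": -0.0013, "y": 0.0002, "z": 0.0093, "wx": 0.0246, "wy": 0.0276, "wz": -0.0333, "fingers": 1},
{"x": -0.0022, "y": 0.0007, "z": 0.0092, "wx": 0.0246, "wy": 0.0276, "wz": -0.0333, "fingers": 1},
{"x": -0.0031, "y": 0.0011, "z": 0.0089, "wx": 0.0246, "wy": 0.0276, "wz": -0.0333, "fingers": 1}
```

apply_moves(series=[{"x":-0.001,"y":0,"z":0.009,"wx":0.0245,"wy":0.0275,"wz":-0.033,"fingers":1},{"x":-0.002,"y":0.001,"z":0.009,"wx":0.0245,"wy":0.0275,"wz":-0.033,"fingers":1},{"x":-0.003,"y":0.001,"z":0.009,"wx":0.0245,"wy":0.0275,"wz":-0.033,"fingers":1},{"x":0,"y":0,"z":0,"wx":0,"wy":0,"wz":0,"fingers":1}])

```text
clock: 6.72
tool_pos: [0.4491, 0.2547, 0.0907]
eef_rot: [0.519, 0.855, 0.001, 0.0]
contact_force: [-0.9, -0.9, -0.2]
opening: 0.997
```

Run:
```python
from h import *
st()
plan([.4466,.2583,.022],yawdown(118.2),3)
```

```text
t 6.72 q [-0.363  0.815 -0.401  2.005  0.698  0.457  0.761] p [0.4491 0.2547 0.0907] x [-0.462  0.887  0.   ] z [ 0.002  0.002 -1.   ] F [-0.9 -0.9 -0.2] open 0.997
need 1.2 dist 0.069 ang 0.7
{"x": 0.0018, "y": -0.0003, "z": 0.0286, "wx": 0.0003, "wy": -0.0000, "wz": -0.0013, "fingers": 1},
{"x": 0.0018, "y": -0.0003, "z": 0.0286, "wx": 0.0003, "wy": -0.0000, "wz": -0.0013, "fingers": 1},
{"x": 0.0018, "y": -0.0002, "z": 0.0286, "wx": 0.0003, "wy": -0.0000, "wz": -0.0013, "fingers": 1}
```

apply_moves(series=[{"x":0.002,"y":0,"z":0.0285,"wx":0,"wy":0,"wz":-0.001,"fingers":1},{"x":0.002,"y":0,"z":0.0285,"wx":0,"wy":0,"wz":-0.001,"fingers":1},{"x":0.002,"y":0,"z":0.0285,"wx":0,"wy":0,"wz":-0.001,"fingers":1},{"x":0,"y":0,"z":0,"wx":0,"wy":0,"wz":0,"fingers":0.4},{"x":0,"y":0,"z":0,"wx":0,"wy":0,"wz":0,"fingers":0.2},{"x":0,"y":0,"z":0,"wx":0,"wy":0,"wz":0,"fingers":-1},{"x":0,"y":0,"z":0,"wx":0,"wy":0,"wz":0,"fingers":-1},{"x":0,"y":0,"z":0,"wx":0,"wy":0,"wz":0,"fingers":-1}], force=30)

```text
clock: 7.72
tool_pos: [0.4412, 0.2665, 0.0232]
eef_rot: [0.511, 0.859, 0.001, 0.006]
contact_force: [0.5, 1.6, -1.0]
opening: 0.568
```

Run:
```python
from h import *
st()
p=get_state()['tool_pos']
plan([p[0],p[1],.12],None,2,-1)
```

```text
t 7.72 q [-0.498  0.924 -0.234  2.032  0.808  0.274  0.639] p [0.4412 0.2665 0.0232] x [-0.477  0.879 -0.01 ] z [ 0.012 -0.005 -1.   ] F [ 0.5  1.6 -1. ] open 0.568
need 1.7 dist 0.097 ang 0.0
{"x": -0.0006, "y": 0.0005, "z": -0.0605, "wx": 0.0000, "wy": 0.0000, "wz": 0.0000, "fingers": -1},
{"x": -0.0006, "y": 0.0005, "z": -0.0605, "wx": 0.0000, "wy": 0.0000, "wz": 0.0000, "fingers": -1}
```

apply_moves(series=[{"x":0,"y":0,"z":-0.06,"wx":0,"wy":0,"wz":0,"fingers":-1},{"x":0,"y":0,"z":-0.06,"wx":0,"wy":0,"wz":0,"fingers":-1}])

```text
clock: 7.98
tool_pos: [0.4387, 0.2652, 0.1185]
eef_rot: [0.512, 0.859, -0.002, 0.005]
contact_force: [0.2, 0.3, -0.8]
opening: 0.576
```

Run:
```python
from h import *
st(); snap('wrist','w1'); snap('side','s1')
z=load('side0'); a=load('w1')['p']; b=load('s1')['p'][280:440,300:500]
c=np.zeros((480,800,3),np.uint8); c[:300,:400]=cv2.resize(a,(400,300)); c[:320,400:]=cv2.resize(b,(400,320)); cv2.imwrite('pics/c1.png',c[:320,:,::-1])
# target crosswise: TCP 31 mm left of post centre
a=np.radians(118.2); t=np.array([.476,.2704])+.031*np.array([np.cos(a),np.sin(a)]); print(t)
plan([*t,.12],yawdown(28.2),10,-1)
```

```text
t 7.97 q [-0.371  0.768 -0.445  1.999  0.667  0.525  0.767] p [0.4387 0.2652 0.1185] x [-0.477  0.879 -0.011] z [ 0.007 -0.009 -1.   ] F [ 0.2  0.3 -0.8] open 0.576
[0.46135093 0.29772041]
need 8.8 dist 0.037 ang 90.2
{"x": 0.0021, "y": 0.0041, "z": 0.0002, "wx": 0.0005, "wy": -0.0000, "wz": 0.0501, "fingers": -1},
{"x": 0.0027, "y": 0.0037, "z": 0.0002, "wx": 0.0005, "wy": -0.0000, "wz": 0.0501, "fingers": -1},
{"x": 0.0033, "y": 0.0032, "z": 0.0002, "wx": 0.0005, "wy": -0.0000, "wz": 0.0501, "fingers": -1},
{"x": 0.0038, "y": 0.0026, "z": 0.0002, "wx": 0.0005, "wy": -0.0000, "wz": 0.0501, "fingers": -1},
{"x": 0.0041, "y": 0.0020, "z": 0.0002, "wx": 0.0005, "wy": -0.0000, "wz": 0.0501, "fingers": -1},
{"x": 0.0044, "y": 0.0013, "z": 0.0002, "wx": 0.0005, "wy": -0.0000, "wz": 0.0501, "fingers": -1},
{"x": 0.0045, "y": 0.0006, "z": 0.0002, "wx": 0.0005, "wy": -0.0000, "wz": 0.0501, "fingers": -1},
{"x": 0.0046, "y": -0.0001, "z": 0.0002, "wx": 0.0005, "wy": -0.0000, "wz": 0.0501, "fingers": -1},
{"x": 0.0045, "y": -0.0008, "z": 0.0002, "wx": 0.0005, "wy": -0.0000, "wz": 0.0501, "fingers": -1},
{"x": 0.0043, "y": -0.0015, "z": 0.0002, "wx": 0.0005, "wy": -0.0000, "wz": 0.0501, "fingers": -1}
```

View pics/c1.png

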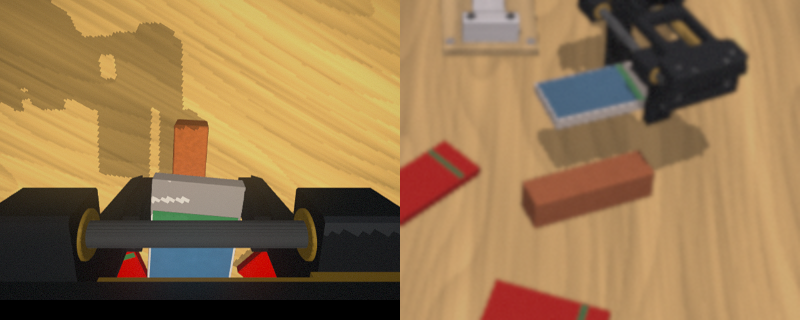

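The pictures show the tile level in the grip. The post is bare, and its full top face is visible at side-crop (590,190). I'll measure the post exactly from this side view.

Run:
```python
from h import *
z=load('s1'); d=z['d'];K=z['K'];T=z['T']; p=z['p'].astype(int)
v,u=np.mgrid[0:480,0:640]
P=np.stack([(u-K[0,2])/K[0,0],-(v-K[1,2])/K[1,1],-np.ones_like(d)],-1)*d[...,None]@T[:3,:3].T+T[:3,3]
m=(u>350)&(u<440)&(v>345)&(v<400)&(p[...,0]>1.4*p[...,2])&(P[...,2]>.02)&(P[...,2]<.05)
q=P[m]; zt=np.percentile(q[:,2],80); print(len(q),zt)
t=q[q[:,2]>zt-.004]; print(len(t),cv2.minAreaRect((t[:,:2]*1000).astype(np.float32)))
```

```text
1086 0.032326580777873315
863 ((474.0317077636719, 275.4156188964844), (121.02530670166016, 35.55424880981445), 25.084545135498047)
```

apply_moves(series=[{"x":0.002,"y":0.004,"z":0,"wx":0,"wy":0,"wz":0.05,"fingers":-1},{"x":0.003,"y":0.004,"z":0,"wx":0,"wy":0,"wz":0.05,"fingers":-1},{"x":0.003,"y":0.003,"z":0,"wx":0,"wy":0,"wz":0.05,"fingers":-1},{"x":0.004,"y":0.003,"z":0,"wx":0,"wy":0,"wz":0.05,"fingers":-1},{"x":0.004,"y":0.002,"z":0,"wx":0,"wy":0,"wz":0.05,"fingers":-1},{"x":0.004,"y":0.001,"z":0,"wx":0,"wy":0,"wz":0.05,"fingers":-1},{"x":0.0045,"y":0.001,"z":0,"wx":0,"wy":0,"wz":0.05,"fingers":-1},{"x":0.0045,"y":0,"z":0,"wx":0,"wy":0,"wz":0.05,"fingers":-1}])

```text
clock: 9.07
tool_pos: [0.4586, 0.2859, 0.1176]
eef_rot: [0.928, 0.371, 0.004, 0.006]
contact_force: [-0.3, 0.5, -0.3]
opening: 0.568
```

Run:
```python
from h import *
st(); plan([.4617,.3005,.05],yawdown(25.5),4,-1)
```

```text
t 9.07 q [-0.581  0.761 -0.116  1.932  0.211  0.457 -0.094] p [0.4586 0.2859 0.1176] x [0.724 0.69  0.002] z [ 0.011 -0.008 -1.   ] F [-0.3  0.5 -0.3] open 0.568
need 1.8 dist 0.069 ang 18.1
{"x": 0.0038, "y": -0.0029, "z": 0.0211, "wx": 0.0010, "wy": -0.0004, "wz": 0.0251, "fingers": -1},
{"x": 0.0036, "y": -0.0031, "z": 0.0211, "wx": 0.0010, "wy": -0.0004, "wz": 0.0251, "fingers": -1},
{"x": 0.0033, "y": -0.0034, "z": 0.0211, "wx": 0.0010, "wy": -0.0004, "wz": 0.0251, "fingers": -1},
{"x": 0.0031, "y": -0.0035, "z": 0.0211, "wx": 0.0010, "wy": -0.0004, "wz": 0.0251, "fingers": -1}
```

apply_moves(series=[{"x":0.004,"y":-0.003,"z":0.021,"wx":0.001,"wy":0,"wz":0.025,"fingers":-1},{"x":0.0035,"y":-0.003,"z":0.021,"wx":0.001,"wy":0,"wz":0.025,"fingers":-1},{"x":0.003,"y":-0.0035,"z":0.021,"wx":0.001,"wy":0,"wz":0.025,"fingers":-1},{"x":0.003,"y":-0.0035,"z":0.021,"wx":0.001,"wy":0,"wz":0.025,"fingers":-1}])

```text
clock: 9.57
tool_pos: [0.4628, 0.2991, 0.0471]
eef_rot: [0.977, 0.215, 0.003, 0.0]
contact_force: [0.2, 0.0, -1.4]
opening: 0.575
```

Run:
```python
from h import *
st(); plan([.4617,.3005,.024],yawdown(25.5),3,-1)
```

```text
t 9.57 q [-0.642  0.892 -0.03   1.928  0.086  0.318 -0.31 ] p [0.4628 0.2991 0.0471] x [0.908 0.419 0.006] z [ 0.006  0.001 -1.   ] F [ 0.2  0.  -1.4] open 0.575
need 0.4 dist 0.023 ang 0.8
{"x": -0.0002, "y": -0.0007, "z": 0.0096, "wx": 0.0002, "wy": -0.0006, "wz": -0.0013, "fingers": -1},
{"x": -0.0002, "y": -0.0007, "z": 0.0096, "wx": 0.0002, "wy": -0.0006, "wz": -0.0013, "fingers": -1},
{"x": -0.0002, "y": -0.0007, "z": 0.0096, "wx": 0.0002, "wy": -0.0006, "wz": -0.0013, "fingers": -1}
```

apply_moves(series=[{"x":0,"y":-0.001,"z":0.009,"wx":0,"wy":0,"wz":-0.001,"fingers":-1},{"x":0,"y":-0.001,"z":0.009,"wx":0,"wy":0,"wz":-0.001,"fingers":-1},{"x":0,"y":0,"z":0.009,"wx":0,"wy":0,"wz":-0.001,"fingers":-1},{"x":0,"y":0,"z":0,"wx":0,"wy":0,"wz":0,"fingers":-1}])

```text
clock: 10.07
tool_pos: [0.4619, 0.2996, 0.0233]
eef_rot: [0.975, 0.221, 0.002, 0.001]
contact_force: [-0.1, 0.3, 0.1]
opening: 0.571
```

Run:
```python
from h import *
st()
```

```text
t 10.07 q [-0.646  0.935 -0.026  1.929  0.094  0.275 -0.307] p [0.4619 0.2996 0.0233] x [0.903 0.431 0.004] z [ 0.005 -0.001 -1.   ] F [-0.1  0.3  0.1] open 0.571
```

apply_moves(series=[{"x":0,"y":0,"z":0,"wx":0,"wy":0,"wz":0,"fingers":0.25},{"x":0,"y":0,"z":0,"wx":0,"wy":0,"wz":0,"fingers":0.4},{"x":0,"y":0,"z":0,"wx":0,"wy":0,"wz":0,"fingers":1},{"x":0,"y":0,"z":0,"wx":0,"wy":0,"wz":0,"fingers":1},{"x":0,"y":0,"z":-0.03,"wx":0,"wy":0,"wz":0,"fingers":1},{"x":0,"y":0,"z":-0.07,"wx":0,"wy":0,"wz":0,"fingers":1},{"x":0,"y":0,"z":-0.07,"wx":0,"wy":0,"wz":0,"fingers":1},{"x":0,"y":0,"z":0,"wx":0,"wy":0,"wz":0,"fingers":1}])

```text
clock: 11.08
tool_pos: [0.4617, 0.2997, 0.1637]
eef_rot: [0.975, 0.221, 0.003, 0.001]
contact_force: [0.4, 0.4, -0.6]
opening: 0.997
```

Run:
```python
from h import *
st()
snap('top','t2'); snap('side','s2'); snap('wrist','w2')
c=np.zeros((320,800,3),np.uint8); c[:300,:400]=cv2.resize(load('w2')['p'],(400,300)); c[:,400:]=cv2.resize(load('s2')['p'][280:440,300:500],(400,320)); cv2.imwrite('pics/c2.png',c[:,:,::-1])
for f in ('s2','w2'):
    z=load(f); d=z['d'];K=z['K'];T=z['T']; v,u=np.mgrid[0:480,0:640]; p=z['p'].astype(int)
    P=np.stack([(u-K[0,2])/K[0,0],-(v-K[1,2])/K[1,1],-np.ones_like(d)],-1)*d[...,None]@T[:3,:3].T+T[:3,3]
    m=(d>0)&(P[...,2]>.036)&(P[...,2]<.05)&(abs(P[...,0]-.475)<.08)&(abs(P[...,1]-.27)<.08)
    q=P[m]; print(f,m.sum(),np.median(q[:,2]) if len(q) else '', cv2.minAreaRect((q[:,:2]*1000).astype(np.float32)) if len(q) else '')
```

```text
t 11.07 q [-0.629  0.694 -0.055  1.874  0.073  0.571 -0.288] p [0.4617 0.2997 0.1637] x [0.902 0.431 0.005] z [ 0.006 -0.001 -1.   ] F [ 0.4  0.4 -0.6] open 0.997
s2 1158 0.04152370194889865 ((474.0218200683594, 265.5152893066406), (51.61557388305664, 105.49776458740234), 19.848617553710938)
w2 10096 0.041888909098583116 ((474.9342346191406, 265.4891357421875), (50.17703628540039, 100.68873596191406), 19.71285629272461)
```

View pics/c2.png

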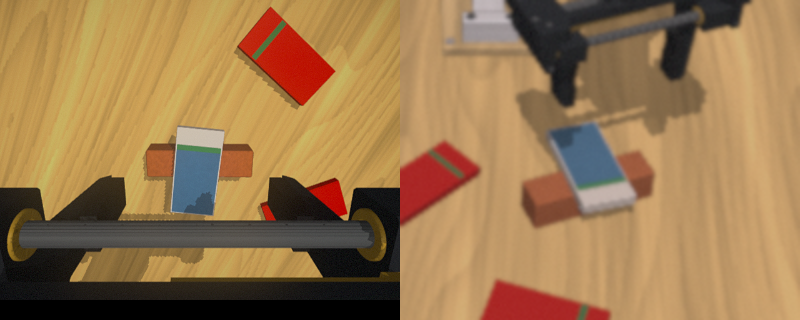

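The wrist picture shows the tile lying crosswise on the post with glaze up, white end on the left; in the side crop it is at about (590,165). It now sits at (.475,.2655), long axis at azimuth 109.7°. I'll go in from the left for the flip.

Run:
```python
from h import *
z=load('w2'); d=z['d'];K=z['K'];T=z['T']; v,u=np.mgrid[0:480,0:640]; p=z['p'].astype(int)
P=np.stack([(u-K[0,2])/K[0,0],-(v-K[1,2])/K[1,1],-np.ones_like(d)],-1)*d[...,None]@T[:3,:3].T+T[:3,3]
m=(d>0)&(P[...,2]>.029)&(P[...,2]<.036)&(abs(P[...,0]-.475)<.09)&(abs(P[...,1]-.27)<.09)&(p[...,0]>1.4*p[...,2])
q=P[m]; print(m.sum(),np.median(q[:,2]),cv2.minAreaRect((q[:,:2]*1000).astype(np.float32)))
plan([.4415,.359,.08],pitched(-70.3,30,1),8)
```

```text
4150 0.031641022180857015 ((468.96038818359375, 286.92413330078125), (120.0943374633789, 60.040443420410156), 24.886911392211914)
need 5.9 dist 0.102 ang 59.9
{"x": 0.0017, "y": -0.0099, "z": 0.0123, "wx": -0.0414, "wy": -0.0020, "wz": 0.0038, "fingers": 1},
{"x": 0.0017, "y": -0.0114, "z": 0.0109, "wx": -0.0414, "wy": -0.0020, "wz": 0.0038, "fingers": 1},
{"x": 0.0016, "y": -0.0127, "z": 0.0093, "wx": -0.0414, "wy": -0.0020, "wz": 0.0038, "fingers": 1},
{"x": 0.0015, "y": -0.0139, "z": 0.0076, "wx": -0.0414, "wy": -0.0020, "wz": 0.0038, "fingers": 1},
{"x": 0.0014, "y": -0.0147, "z": 0.0057, "wx": -0.0414, "wy": -0.0020, "wz": 0.0038, "fingers": 1},
{"x": 0.0012, "y": -0.0154, "z": 0.0037, "wx": -0.0414, "wy": -0.0020, "wz": 0.0038, "fingers": 1},
{"x": 0.0010, "y": -0.0157, "z": 0.0017, "wx": -0.0414, "wy": -0.0020, "wz": 0.0038, "fingers": 1},
{"x": 0.0009, "y": -0.0158, "z": -0.0004, "wx": -0.0414, "wy": -0.0020, "wz": 0.0038, "fingers": 1}
```

apply_moves(series=[{"x":0.002,"y":-0.01,"z":0.012,"wx":-0.0415,"wy":-0.002,"wz":0.004,"fingers":1},{"x":0.002,"y":-0.0115,"z":0.011,"wx":-0.0415,"wy":-0.002,"wz":0.004,"fingers":1},{"x":0.0015,"y":-0.0125,"z":0.0095,"wx":-0.0415,"wy":-0.002,"wz":0.004,"fingers":1},{"x":0.0015,"y":-0.014,"z":0.0075,"wx":-0.0415,"wy":-0.002,"wz":0.004,"fingers":1},{"x":0.0015,"y":-0.0145,"z":0.0055,"wx":-0.0415,"wy":-0.002,"wz":0.004,"fingers":1},{"x":0.001,"y":-0.0155,"z":0.0035,"wx":-0.0415,"wy":-0.002,"wz":0.004,"fingers":1},{"x":0.001,"y":-0.0155,"z":0.0015,"wx":-0.0415,"wy":-0.002,"wz":0.004,"fingers":1},{"x":0.001,"y":-0.016,"z":0,"wx":-0.0415,"wy":-0.002,"wz":0.004,"fingers":1}])

```text
clock: 12.22
tool_pos: [0.4412, 0.3489, 0.0665]
eef_rot: [0.841, 0.141, 0.083, 0.516]
contact_force: [0.8, -0.3, -0.1]
opening: 0.999
```

Run:
```python
from h import *
st(); plan([.4415,.359,.0705],pitched(-70.3,30,1),2)
```

```text
t 12.22 q [-1.349  1.343  0.495  1.353  0.293  1.302 -0.883] p [0.4412 0.3489 0.0665] x [ 0.946  0.323 -0.006] z [ 0.285 -0.844 -0.454] F [ 0.8 -0.3 -0.1] open 0.999
need 0.3 dist 0.011 ang 3.1
{"x": 0.0022, "y": -0.0004, "z": -0.0064, "wx": 0.0082, "wy": 0.0026, "wz": -0.0002, "fingers": 1},
{"x": 0.0022, "y": -0.0006, "z": -0.0064, "wx": 0.0082, "wy": 0.0026, "wz": -0.0002, "fingers": 1}
```

apply_moves(series=[{"x":0.002,"y":0,"z":-0.006,"wx":0.008,"wy":0.0025,"wz":0,"fingers":1},{"x":0.002,"y":0,"z":-0.006,"wx":0.008,"wy":0.0025,"wz":0,"fingers":1}])

```text
clock: 12.48
tool_pos: [0.4391, 0.3563, 0.0646]
eef_rot: [0.851, 0.151, 0.083, 0.495]
contact_force: [-0.2, -0.5, 1.4]
opening: 0.999
```

Run:
```python
from h import *
st(); plan([.4649,.2937,.0305],pitched(-70.3,30,1),4)
```

```text
t 12.47 q [-1.351  1.32   0.482  1.372  0.29   1.262 -0.879] p [0.4391 0.3563 0.0646] x [ 0.941  0.34  -0.007] z [ 0.292 -0.818 -0.495] F [-0.2 -0.5  1.4] open 0.999
need 1.3 dist 0.076 ang 0.5
{"x": 0.0010, "y": 0.0012, "z": 0.0236, "wx": 0.0004, "wy": 0.0001, "wz": 0.0006, "fingers": 1},
{"x": 0.0010, "y": 0.0012, "z": 0.0236, "wx": 0.0004, "wy": 0.0001, "wz": 0.0006, "fingers": 1},
{"x": 0.0010, "y": 0.0013, "z": 0.0236, "wx": 0.0004, "wy": 0.0001, "wz": 0.0006, "fingers": 1},
{"x": 0.0010, "y": 0.0013, "z": 0.0236, "wx": 0.0004, "wy": 0.0001, "wz": 0.0006, "fingers": 1}
```

apply_moves(series=[{"x":0.001,"y":0.002,"z":0.0235,"wx":0,"wy":0,"wz":0.0005,"fingers":1},{"x":0.001,"y":0.002,"z":0.0235,"wx":0,"wy":0,"wz":0.0005,"fingers":1},{"x":0.001,"y":0.002,"z":0.0235,"wx":0,"wy":0,"wz":0.0005,"fingers":1}])

```text
clock: 12.85
tool_pos: [0.4624, 0.3092, 0.0485]
eef_rot: [0.856, 0.146, 0.088, 0.487]
contact_force: [0.4, -1.1, 0.1]
opening: 1.001
```

Run:
```python
from h import *
st(); plan([.4649,.2937,.0305],pitched(-70.3,30,1),2)
```

```text
t 12.85 q [-1.309  1.32   0.496  1.478  0.317  1.119 -0.901] p [0.4624 0.3092 0.0485] x [0.942 0.335 0.008] z [ 0.292 -0.809 -0.509] F [ 0.4 -1.1  0.1] open 1.001
need 0.4 dist 0.024 ang 0.8
{"x": -0.0018, "y": -0.0047, "z": 0.0140, "wx": -0.0017, "wy": -0.0003, "wz": -0.0012, "fingers": 1},
{"x": -0.0018, "y": -0.0048, "z": 0.0140, "wx": -0.0017, "wy": -0.0003, "wz": -0.0012, "fingers": 1}
```

apply_moves(series=[{"x":-0.002,"y":-0.005,"z":0.013,"wx":-0.0015,"wy":0,"wz":-0.001,"fingers":1},{"x":-0.002,"y":-0.005,"z":0.013,"wx":-0.0015,"wy":0,"wz":-0.001,"fingers":1}])

```text
clock: 13.1
tool_pos: [0.4661, 0.294, 0.0349]
eef_rot: [0.856, 0.145, 0.087, 0.489]
contact_force: [-0.4, 0.6, 0.6]
opening: 0.995
```

Run:
```python
from h import *
st(); plan([.4649,.2937,.0305],pitched(-70.3,30,1),1)
```

```text
t 13.10 q [-1.299  1.34   0.498  1.502  0.324  1.077 -0.914] p [0.4661 0.294  0.0349] x [0.942 0.334 0.008] z [ 0.292 -0.811 -0.506] F [-0.4  0.6  0.6] open 0.995
need 0.1 dist 0.005 ang 0.6
{"x": -0.0016, "y": -0.0048, "z": 0.0027, "wx": -0.0024, "wy": -0.0004, "wz": -0.0026, "fingers": 1}
```

apply_moves(series=[{"x":-0.0015,"y":-0.005,"z":0.001,"wx":-0.002,"wy":0,"wz":-0.0025,"fingers":1},{"x":0,"y":0,"z":0,"wx":0,"wy":0,"wz":0,"fingers":0.3},{"x":0,"y":0,"z":0,"wx":0,"wy":0,"wz":0,"fingers":0.2},{"x":0,"y":0,"z":0,"wx":0,"wy":0,"wz":0,"fingers":-1},{"x":0,"y":0,"z":0,"wx":0,"wy":0,"wz":0,"fingers":-1},{"x":0,"y":0,"z":0,"wx":0,"wy":0,"wz":0,"fingers":-1}], force=30)

```text
clock: 13.85
tool_pos: [0.464, 0.2966, 0.0306]
eef_rot: [0.854, 0.149, 0.086, 0.491]
contact_force: [-0.1, 0.3, -0.2]
opening: 0.564
```

Run:
```python
from h import *
st(); p=get_state()['tool_pos']; plan(p+[0,0,.1],None,3,-1)
```

```text
t 13.85 q [-1.302  1.348  0.495  1.495  0.323  1.082 -0.912] p [0.464  0.2966 0.0306] x [0.94  0.34  0.001] z [ 0.294 -0.813 -0.503] F [-0.1  0.3 -0.2] open 0.564
need 1.7 dist 0.100 ang 0.0
{"x": 0.0000, "y": 0.0360, "z": -0.0209, "wx": 0.0000, "wy": 0.0000, "wz": 0.0000, "fingers": -1},
{"x": 0.0000, "y": 0.0360, "z": -0.0209, "wx": 0.0000, "wy": 0.0000, "wz": 0.0000, "fingers": -1},
{"x": 0.0000, "y": 0.0360, "z": -0.0209, "wx": 0.0000, "wy": 0.0000, "wz": 0.0000, "fingers": -1}
```

apply_moves(series=[{"x":0,"y":0.02,"z":-0.012,"wx":0,"wy":0,"wz":0,"fingers":-1},{"x":0,"y":0.036,"z":-0.021,"wx":0,"wy":0,"wz":0,"fingers":-1},{"x":0,"y":0.036,"z":-0.021,"wx":0,"wy":0,"wz":0,"fingers":-1},{"x":0,"y":0.036,"z":-0.021,"wx":0,"wy":0,"wz":0,"fingers":-1},{"x":0,"y":0,"z":0,"wx":0,"wy":0,"wz":-0.055,"fingers":-1},{"x":0,"y":0,"z":0,"wx":0,"wy":0,"wz":-0.055,"fingers":-1},{"x":0,"y":0,"z":0,"wx":0,"wy":0,"wz":-0.055,"fingers":-1},{"x":0,"y":0,"z":0,"wx":0,"wy":0,"wz":-0.055,"fingers":-1}])

```text
clock: 14.85
tool_pos: [0.4651, 0.2968, 0.1622]
eef_rot: [0.75, 0.437, -0.087, 0.49]
contact_force: [0.3, -0.9, -1.6]
opening: 0.564
```

Run:
```python
from h import *
st(); snap('side','s3'); cv2.imwrite('pics/c3.png',cv2.resize(load('s3')['p'][200:440,280:560],(560,480))[:,:,::-1])
```

```text
t 14.85 q [-1.226  1.095  0.332  1.55   0.522  1.266 -0.266] p [0.4651 0.2968 0.1622] x [ 0.604  0.569 -0.559] z [ 0.297 -0.811 -0.505] F [ 0.3 -0.9 -1.6] open 0.564
```

View pics/c3.png

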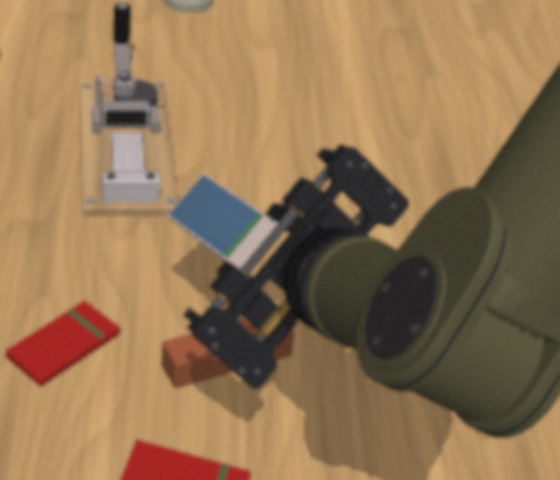

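The picture shows the tile firmly held and rolling with the hand, tile at (220,220), post at (225,350). I'll continue the roll.

Run:
```python
from h import *
plan([.455,.305,.18],pitched(-70.3,20,-1),16,-1)
```

```text
need 13.7 dist 0.022 ang 139.4
{"x": -0.0009, "y": 0.0002, "z": -0.0015, "wx": 0.0018, "wy": -0.0043, "wz": -0.0482, "fingers": -1},
{"x": -0.0009, "y": 0.0001, "z": -0.0015, "wx": 0.0018, "wy": -0.0043, "wz": -0.0482, "fingers": -1},
{"x": -0.0009, "y": -0.0001, "z": -0.0014, "wx": 0.0018, "wy": -0.0043, "wz": -0.0482, "fingers": -1},
{"x": -0.0009, "y": -0.0002, "z": -0.0014, "wx": 0.0018, "wy": -0.0043, "wz": -0.0482, "fingers": -1},
{"x": -0.0009, "y": -0.0004, "z": -0.0014, "wx": 0.0018, "wy": -0.0043, "wz": -0.0482, "fingers": -1},
{"x": -0.0009, "y": -0.0005, "z": -0.0014, "wx": 0.0018, "wy": -0.0043, "wz": -0.0482, "fingers": -1},
{"x": -0.0008, "y": -0.0007, "z": -0.0014, "wx": 0.0018, "wy": -0.0043, "wz": -0.0482, "fingers": -1},
{"x": -0.0007, "y": -0.0008, "z": -0.0014, "wx": 0.0018, "wy": -0.0043, "wz": -0.0482, "fingers": -1},
{"x": -0.0006, "y": -0.0009, "z": -0.0014, "wx": 0.0018, "wy": -0.0043, "wz": -0.0482, "fingers": -1},
{"x": -0.0005, "y": -0.0010, "z": -0.0013, "wx": 0.0018, "wy": -0.0043, "wz": -0.0482, "fingers": -1},
{"x": -0.0003, "y": -0.0010, "z": -0.0013, "wx": 0.0018, "wy": -0.0043, "wz": -0.0482, "fingers": -1},
{"x": -0.0002, "y": -0.0011, "z": -0.0013, "wx": 0.0018, "wy": -0.0043, "wz": -0.0482, "fingers": -1},
{"x": -0.0000, "y": -0.0011, "z": -0.0013, "wx": 0.0018, "wy": -0.0043, "wz": -0.0482, "fingers": -1},
{"x": 0.0001, "y": -0.0011, "z": -0.0013, "wx": 0.0018, "wy": -0.0043, "wz": -0.0482, "fingers": -1},
{"x": 0.0003, "y": -0.0011, "z": -0.0013, "wx": 0.0018, "wy": -0.0043, "wz": -0.0482, "fingers": -1},
{"x": 0.0004, "y": -0.0010, "z": -0.0013, "wx": 0.0018, "wy": -0.0043, "wz": -0.0482, "fingers": -1}
```

apply_moves(series=[{"x":-0.001,"y":0,"z":-0.0015,"wx":0.002,"wy":-0.004,"wz":-0.054,"fingers":-1},{"x":-0.001,"y":0,"z":-0.0015,"wx":0.002,"wy":-0.004,"wz":-0.054,"fingers":-1},{"x":-0.001,"y":0,"z":-0.0015,"wx":0.002,"wy":-0.004,"wz":-0.054,"fingers":-1},{"x":-0.001,"y":0,"z":-0.0015,"wx":0.002,"wy":-0.004,"wz":-0.054,"fingers":-1},{"x":-0.001,"y":0,"z":-0.0015,"wx":0.002,"wy":-0.004,"wz":-0.054,"fingers":-1},{"x":-0.001,"y":0,"z":-0.0015,"wx":0.002,"wy":-0.004,"wz":-0.054,"fingers":-1},{"x":-0.001,"y":0,"z":-0.0015,"wx":0.002,"wy":-0.004,"wz":-0.054,"fingers":-1},{"x":-0.001,"y":0,"z":-0.0015,"wx":0.002,"wy":-0.004,"wz":-0.054,"fingers":-1}])

```text
clock: 15.9
tool_pos: [0.4643, 0.2994, 0.1812]
eef_rot: [0.308, 0.787, -0.425, 0.326]
contact_force: [0.3, 0.1, -1.1]
opening: 0.561
```

Run:
```python
from h import *
st()
plan([.455,.305,.18],pitched(-70.3,20,-1),None,-1)
```

```text
t 15.90 q [-1.047  1.094 -0.019  1.447  0.713  1.585  0.949] p [0.4643 0.2994 0.1812] x [-0.598  0.207 -0.774] z [ 0.252 -0.869 -0.427] F [ 0.3  0.1 -1.1] open 0.561
need 5.9 dist 0.011 ang 60.5
{"x": 0.0016, "y": -0.0008, "z": -0.0014, "wx": 0.0029, "wy": -0.0053, "wz": -0.0557, "fingers": -1},
{"x": 0.0017, "y": -0.0006, "z": -0.0014, "wx": 0.0029, "wy": -0.0053, "wz": -0.0557, "fingers": -1},
{"x": 0.0017, "y": -0.0003, "z": -0.0014, "wx": 0.0029, "wy": -0.0053, "wz": -0.0557, "fingers": -1},
{"x": 0.0017, "y": 0.0000, "z": -0.0015, "wx": 0.0029, "wy": -0.0053, "wz": -0.0557, "fingers": -1},
{"x": 0.0017, "y": 0.0003, "z": -0.0015, "wx": 0.0029, "wy": -0.0053, "wz": -0.0557, "fingers": -1},
{"x": 0.0016, "y": 0.0006, "z": -0.0015, "wx": 0.0029, "wy": -0.0053, "wz": -0.0557, "fingers": -1}
```

apply_moves(series=[{"x":0.0015,"y":-0.001,"z":-0.0015,"wx":0.003,"wy":-0.005,"wz":-0.055,"fingers":-1},{"x":0.0015,"y":-0.0005,"z":-0.0015,"wx":0.003,"wy":-0.005,"wz":-0.055,"fingers":-1},{"x":0.0015,"y":0,"z":-0.0015,"wx":0.003,"wy":-0.005,"wz":-0.055,"fingers":-1},{"x":0.0015,"y":0,"z":-0.0015,"wx":0.003,"wy":-0.005,"wz":-0.055,"fingers":-1},{"x":0.0015,"y":0,"z":-0.0015,"wx":0.003,"wy":-0.005,"wz":-0.055,"fingers":-1},{"x":0.0015,"y":0.0005,"z":-0.0015,"wx":0.003,"wy":-0.005,"wz":-0.055,"fingers":-1}])

```text
clock: 16.65
tool_pos: [0.4581, 0.3031, 0.1869]
eef_rot: [-0.138, 0.805, -0.568, 0.098]
contact_force: [-0.4, 0.6, -0.6]
opening: 0.56
```

Run:
```python
from h import *
st()
plan([.455,.305,.14],pitched(-66,20,-1),None,-1)
snap('wrist','w4'); z=load('w4'); cv2.imwrite('pics/c4.png',cv2.resize(z['p'],(480,360))[:,:,::-1])
d=z['d'];K=z['K'];T=z['T']; v,u=np.mgrid[0:480,0:640]
```

```text
t 16.65 q [-0.978  1.132 -0.239  1.456  0.871  1.762  1.852] p [0.4581 0.3031 0.1869] x [-0.943 -0.334 -0.001] z [ 0.315 -0.888 -0.335] F [-0.4  0.6 -0.6] open 0.56
need 0.8 dist 0.047 ang 4.5
{"x": 0.0028, "y": 0.0564, "z": 0.0163, "wx": -0.0024, "wy": -0.0234, "wz": -0.0086, "fingers": -1}
```

View pics/c4.png

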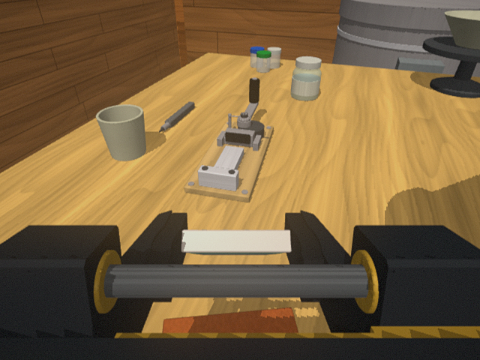

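The wrist view shows the tile's end face level at (235,240) with the bare back up. The tile slopes away and down about 50°, with the post below at (230,320). Next I'll lay the lower face on the post's right edge and then pivot the tile flat.

```bash
cat >> h.py <<'E'
PC=np.array([.475,.2725]); SD=np.array([np.cos(np.radians(115)),np.sin(np.radians(115))])
def tcp_for(beta,psi,dz=0,ds=0,t=57,zr=-65):
    b=np.radians(beta); s=-16+t*np.cos(b)-5*np.sin(b)+ds; z=32+t*np.sin(b)+5*np.cos(b)+dz
    Rt=pitched(zr,psi,-1); g=np.array([*(PC+SD*s/1000),z/1000]); return g+.013*Rt.as_matrix()[:,2],Rt
E
python3 - <<'E'
from h import *
p,Rt=tcp_for(50,20,40); print(p); plan(p,Rt,3,-1)
E
```

```text
[0.47305905 0.27666237 0.11443221]
need 1.4 dist 0.078 ang 5.4
{"x": -0.0025, "y": 0.0241, "z": 0.0219, "wx": -0.0008, "wy": -0.0095, "wz": -0.0028, "fingers": -1},
{"x": -0.0021, "y": 0.0240, "z": 0.0220, "wx": -0.0008, "wy": -0.0095, "wz": -0.0028, "fingers": -1},
{"x": -0.0016, "y": 0.0240, "z": 0.0221, "wx": -0.0008, "wy": -0.0095, "wz": -0.0028, "fingers": -1}
```

apply_moves(series=[{"x":-0.0025,"y":0.024,"z":0.022,"wx":-0.001,"wy":-0.0095,"wz":-0.003,"fingers":-1},{"x":-0.002,"y":0.024,"z":0.022,"wx":-0.001,"wy":-0.0095,"wz":-0.003,"fingers":-1},{"x":-0.0015,"y":0.024,"z":0.022,"wx":-0.001,"wy":-0.0095,"wz":-0.003,"fingers":-1},{"x":0,"y":0,"z":0,"wx":0,"wy":0,"wz":0,"fingers":-1}])

```text
clock: 17.2
tool_pos: [0.4755, 0.2758, 0.1162]
eef_rot: [-0.17, 0.801, -0.558, 0.131]
contact_force: [0.6, -0.0, -0.5]
opening: 0.558
```

Run:
```python
from h import *
st()
snap('side','s5'); snap('wrist','w5')
z=load('s5'); d=z['d'];K=z['K'];T=z['T']; v,u=np.mgrid[0:480,0:640]
P=np.stack([(u-K[0,2])/K[0,0],-(v-K[1,2])/K[1,1],-np.ones_like(d)],-1)*d[...,None]@T[:3,:3].T+T[:3,3]
p=z['p'].astype(int)
c=np.zeros((360,800,3),np.uint8); c[:300,:400]=cv2.resize(load('w5')['p'],(400,300)); c[:,400:]=cv2.resize(z['p'][260:440,300:500],(400,360)); cv2.imwrite('pics/c5.png',c[:,:,::-1])
p,Rt=tcp_for(50,20,5); print(p); plan(p,Rt,3,-1)
```

```text
t 17.20 q [-0.962  1.209 -0.229  1.563  0.977  1.61   1.743] p [0.4755 0.2758 0.1162] x [-0.908 -0.42  -0.02 ] z [ 0.4   -0.85  -0.343] F [ 0.6 -0.  -0.5] open 0.558
[0.47305905 0.27666237 0.07943221]
need 0.7 dist 0.038 ang 1.3
{"x": 0.0015, "y": 0.0148, "z": 0.0053, "wx": 0.0003, "wy": 0.0005, "wz": -0.0023, "fingers": -1},
{"x": 0.0014, "y": 0.0148, "z": 0.0053, "wx": 0.0003, "wy": 0.0005, "wz": -0.0023, "fingers": -1},
{"x": 0.0013, "y": 0.0149, "z": 0.0052, "wx": 0.0003, "wy": 0.0005, "wz": -0.0023, "fingers": -1}
```

View pics/c5.png

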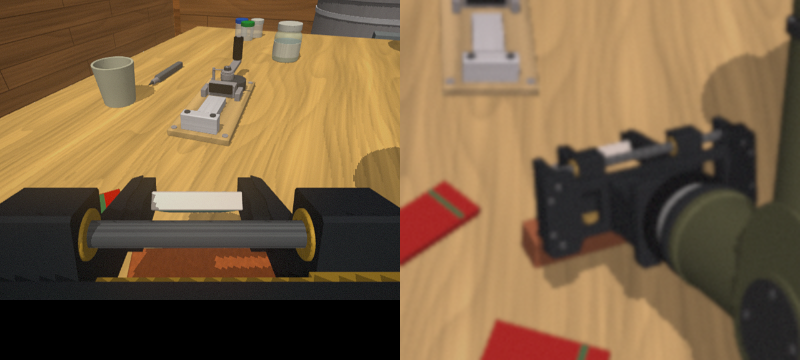

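Side crop and wrist view: the hand is just over the post and the tile is held in front of it, which matches the computed pose. I'll lower it and check the tile's tilt numerically from the top depth.

apply_moves(series=[{"x":0.0015,"y":0.015,"z":0.005,"wx":0,"wy":0,"wz":-0.002,"fingers":-1},{"x":0.0015,"y":0.015,"z":0.005,"wx":0,"wy":0,"wz":-0.002,"fingers":-1},{"x":0.0015,"y":0.014,"z":0.005,"wx":0,"wy":0,"wz":-0.002,"fingers":-1}])

```text
clock: 17.68
tool_pos: [0.4733, 0.2792, 0.08]
eef_rot: [-0.176, 0.802, -0.556, 0.128]
contact_force: [0.3, -0.4, -1.4]
opening: 0.566
```

```bash
cat >> h.py <<'E'
def cloud(f):
    z=load(f); d=z['d'];K=z['K'];T=z['T']; v,u=np.mgrid[0:480,0:640]
    return np.stack([(u-K[0,2])/K[0,0],-(v-K[1,2])/K[1,1],-np.ones_like(d)],-1)*d[...,None]@T[:3,:3].T+T[:3,3], z['p'].astype(int), d
def profile(f):
    P,p,d=cloud(f); r=P[...,:2]-PC; s=r@SD; l=r@np.array([SD[1],-SD[0]])
    for a in range(-70,70,10):
        m=(d>0)&(abs(l)<.015)&(s*1000>=a)&(s*1000<a+10)
        if m.sum(): print(a,m.sum(),np.percentile(P[m][:,2],[20,50,80]).round(4))
E
python3 - <<'E'
from h import *
st(); snap('top','t6'); profile('t6')
E
```

```text
t 17.68 q [-0.967  1.267 -0.231  1.536  0.987  1.59   1.727] p [0.4733 0.2792 0.08  ] x [-0.905 -0.425 -0.01 ] z [ 0.402 -0.847 -0.348] F [ 0.3 -0.4 -1.4] open 0.566
-70 59 [-0.0037 -0.0013  0.0006]
-60 57 [-0.0031 -0.0013  0.0008]
-50 79 [-0.0022 -0.      0.0143]
-40 74 [0.0202 0.0241 0.029 ]
-30 77 [0.0324 0.0375 0.0406]
-20 80 [0.0462 0.0494 0.0533]
-10 78 [0.0575 0.0614 0.0653]
0 85 [0.0698 0.0728 0.0769]
10 85 [0.0816 0.0859 0.0892]
20 36 [0.0854 0.087  0.0893]
40 1 [0.0012 0.0012 0.0012]
50 53 [-0.0041 -0.0016  0.0004]
60 77 [-0.003  -0.0009  0.1272]
```

```bash
cat >> h.py <<'E'
def arc(betas,psi=20,t=59,dz=0):
    s=get_state(); p0=np.array(s['tool_pos']); Rm=R.from_quat(s['eef_rot'])
    for b in betas:
        p,Rt=tcp_for(b,psi,dz,0,t); print(b,p.round(4),(Rm.inv().apply(p-p0)/.8).round(4)); p0=p
    print('rot',((Rm.inv()*Rt).as_rotvec()/np.pi).round(4))
E
python3 - <<'E'
from h import *
arc([46,40,33,26,20,14,8,3,-1])
E
```

```text
46 [0.4711 0.2808 0.0735] [ 0.0007  0.0068 -0.0009]
40 [0.4692 0.285  0.0693] [ 0.      0.0069 -0.0036]
33 [0.4672 0.2893 0.0639] [ 0.      0.0084 -0.0032]
26 [0.4654 0.293  0.0579] [ 0.      0.0088 -0.0022]
20 [0.4642 0.2956 0.0524] [ 0.      0.0077 -0.001 ]
14 [0.4632 0.2977 0.0467] [ 0.      0.0077 -0.0002]
8 [0.4625 0.2992 0.0407] [0.     0.0077 0.0006]
3 [0.4621 0.3001 0.0356] [0.     0.0064 0.0011]
-1 [0.462  0.3005 0.0315] [0.     0.005  0.0013]
rot [ 0.002   0.0018 -0.0018]
```

apply_moves(series=[{"x":0.0005,"y":0.007,"z":-0.001,"wx":0.001,"wy":0.001,"wz":-0.001,"fingers":-1},{"x":0,"y":0.007,"z":-0.0035,"wx":0,"wy":0,"wz":0,"fingers":-1},{"x":0,"y":0.0085,"z":-0.003,"wx":0,"wy":0,"wz":0,"fingers":-1}], force=10)

```text
clock: 18.1
tool_pos: [0.4678, 0.2888, 0.0638]
eef_rot: [-0.176, 0.799, -0.56, 0.126]
contact_force: [0.6, -0.2, 1.4]
opening: 0.565
```

Run:
```python
from h import *
st(); snap('top','t7'); profile('t7'); arc([26,20,14,8,3,-1])
```

```text
t 18.10 q [-0.982  1.302 -0.232  1.497  0.978  1.603  1.731] p [0.4678 0.2888 0.0638] x [-0.906 -0.423 -0.004] z [ 0.399 -0.851 -0.34 ] F [ 0.6 -0.2  1.4] open 0.565
-70 55 [-0.0026 -0.001   0.0004]
-60 58 [-0.0032 -0.0014  0.0006]
-50 88 [0.0006 0.021  0.0238]
-40 69 [0.0257 0.0284 0.0311]
-30 67 [0.0323 0.0346 0.0373]
-20 69 [0.0393 0.0414 0.0444]
-10 74 [0.0458 0.0485 0.051 ]
0 71 [0.0522 0.0549 0.0578]
10 74 [0.0597 0.0621 0.0637]
20 76 [0.065  0.0683 0.0707]
30 43 [0.0695 0.0721 0.074 ]
50 17 [-0.0028 -0.0011  0.001 ]
60 60 [-0.0031 -0.0016 -0.0005]
26 [0.4654 0.293  0.0579] [ 0.0003  0.0074 -0.0026]
20 [0.4642 0.2956 0.0524] [ 0.      0.0077 -0.0011]
14 [0.4632 0.2977 0.0467] [ 0.      0.0077 -0.0003]
8 [0.4625 0.2992 0.0407] [0.     0.0077 0.0006]
3 [0.4621 0.3001 0.0356] [0.     0.0064 0.0011]
-1 [0.462  0.3005 0.0315] [0.     0.005  0.0013]
rot [-0.0002  0.0008 -0.0007]
```

Works well: the slope is now about 33° and pivots in-hand as modelled. Continuing.

apply_moves(series=[{"x":0,"y":0.0075,"z":-0.0025,"wx":0,"wy":0,"wz":0,"fingers":-1},{"x":0,"y":0.0075,"z":-0.001,"wx":0,"wy":0,"wz":0,"fingers":-1},{"x":0,"y":0.0075,"z":0,"wx":0,"wy":0,"wz":0,"fingers":-1},{"x":0,"y":0.0075,"z":0.0005,"wx":0,"wy":0,"wz":0,"fingers":-1}])

```text
clock: 18.65
tool_pos: [0.4628, 0.2995, 0.0403]
eef_rot: [-0.177, 0.799, -0.56, 0.126]
contact_force: [0.7, -0.6, 1.2]
opening: 0.567
```

Run:
```python
from h import *
st(); snap('top','t8'); profile('t8'); arc([3,-1])
```

```text
t 18.65 q [-0.997  1.345 -0.232  1.452  0.974  1.607  1.728] p [0.4628 0.2995 0.0403] x [-0.906 -0.424 -0.004] z [ 0.4   -0.851 -0.341] F [ 0.7 -0.6  1.2] open 0.567
-70 56 [-0.0029 -0.0014  0.0007]
-60 65 [-0.0039 -0.0016  0.001 ]
-50 94 [-0.0011  0.0356  0.0381]
-40 60 [0.0361 0.0381 0.0402]
-30 59 [0.0373 0.0393 0.0415]
-20 62 [0.0385 0.0405 0.0432]
-10 63 [0.0396 0.0417 0.0434]
0 65 [0.0411 0.0432 0.0455]
10 60 [0.041  0.043  0.0447]
20 63 [0.0429 0.0446 0.0463]
30 64 [0.0441 0.0456 0.0471]
40 55 [0.0451 0.0468 0.0489]
60 43 [-0.0034 -0.0013  0.0004]
3 [0.4621 0.3001 0.0356] [0.0003 0.0048 0.0009]
-1 [0.462  0.3005 0.0315] [0.     0.005  0.0013]
rot [-0.0003  0.0009 -0.0006]
```

apply_moves(series=[{"x":0,"y":0.005,"z":0.001,"wx":0,"wy":0,"wz":0,"fingers":-1},{"x":0,"y":0.004,"z":0.001,"wx":0,"wy":0,"wz":0,"fingers":-1},{"x":0,"y":0,"z":0,"wx":0,"wy":0,"wz":0,"fingers":-1}], force=5)

```text
clock: 19.08
tool_pos: [0.4621, 0.3009, 0.0315]
eef_rot: [-0.177, 0.8, -0.56, 0.126]
contact_force: [0.2, -1.2, 0.3]
opening: 0.57
```

Run:
```python
from h import *
st(); snap('top','t9'); profile('t9')
```

```text
t 19.07 q [-1.     1.36  -0.232  1.441  0.976  1.604  1.725] p [0.4621 0.3009 0.0315] x [-0.905 -0.424 -0.003] z [ 0.4   -0.851 -0.342] F [ 0.2 -1.2  0.3] open 0.57
-70 52 [-0.0036 -0.0018 -0.0004]
-60 59 [-0.0029 -0.0012  0.0008]
-50 115 [-0.0013  0.0443  0.0476]
-40 58 [0.0447 0.0466 0.048 ]
-30 63 [0.043  0.0447 0.0462]
-20 55 [0.0421 0.0439 0.0454]
-10 64 [0.041  0.0432 0.0447]
0 60 [0.0399 0.0416 0.0433]
10 59 [0.0388 0.0403 0.0428]
20 60 [0.0386 0.0404 0.042 ]
30 56 [0.0378 0.0394 0.0409]
40 60 [0.0367 0.0379 0.0396]
50 2 [0.0348 0.036  0.0372]
60 49 [-0.0037 -0.002   0.0006]
```

apply_moves(series=[{"x":0,"y":-0.0025,"z":0,"wx":0,"wy":0,"wz":0,"fingers":-1},{"x":0,"y":-0.0025,"z":0,"wx":0,"wy":0,"wz":0,"fingers":-1},{"x":0,"y":0,"z":0,"wx":0,"wy":0,"wz":0,"fingers":0.2},{"x":0,"y":0,"z":0,"wx":0,"wy":0,"wz":0,"fingers":0.4},{"x":0,"y":0,"z":0,"wx":0,"wy":0,"wz":0,"fingers":1},{"x":0,"y":0,"z":0,"wx":0,"wy":0,"wz":0,"fingers":1}])

```text
clock: 19.88
tool_pos: [0.4624, 0.3001, 0.0351]
eef_rot: [-0.177, 0.8, -0.559, 0.126]
contact_force: [-0.2, 0.4, 0.5]
opening: 0.902
```

Run:
```python
from h import *
st(); snap('top','t10'); profile('t10'); P,p,d=cloud('t10')
p0=get_state()['tool_pos']; z=R.from_quat(get_state()['eef_rot']).as_matrix()[:,2]
plan(p0-.1*z+[0,0,.01],None,3,1)
```

```text
t 19.88 q [-0.997  1.352 -0.234  1.448  0.976  1.602  1.726] p [0.4624 0.3001 0.0351] x [-0.906 -0.424 -0.003] z [ 0.399 -0.85  -0.344] F [-0.2  0.4  0.5] open 0.902
-70 57 [-0.0031 -0.0012  0.0006]
-60 72 [-0.0035 -0.001   0.0323]
-50 90 [-0.0002  0.0392  0.0413]
-40 63 [0.038  0.0408 0.0428]
-30 59 [0.0386 0.0402 0.0424]
-20 61 [0.0387 0.0402 0.0415]
-10 60 [0.0382 0.0405 0.0421]
0 60 [0.0388 0.0406 0.0425]
10 63 [0.0391 0.0406 0.0426]
20 57 [0.0389 0.0408 0.0429]
30 61 [0.0389 0.0405 0.0425]
40 57 [0.0384 0.0405 0.0416]
60 53 [-0.003  -0.0007  0.0007]
need 1.8 dist 0.104 ang 0.0
{"x": -0.0000, "y": -0.0039, "z": -0.0431, "wx": 0.0000, "wy": 0.0000, "wz": 0.0000, "fingers": 1},
{"x": -0.0000, "y": -0.0039, "z": -0.0431, "wx": 0.0000, "wy": 0.0000, "wz": 0.0000, "fingers": 1},
{"x": -0.0000, "y": -0.0039, "z": -0.0431, "wx": 0.0000, "wy": 0.0000, "wz": 0.0000, "fingers": 1}
```

apply_moves(series=[{"x":0,"y":-0.002,"z":-0.043,"wx":0,"wy":0,"wz":0,"fingers":1},{"x":0,"y":-0.004,"z":-0.043,"wx":0,"wy":0,"wz":0,"fingers":1},{"x":0,"y":-0.06,"z":-0.03,"wx":0,"wy":0,"wz":0,"fingers":1},{"x":0,"y":-0.06,"z":-0.02,"wx":0,"wy":0,"wz":0,"fingers":1},{"x":0,"y":-0.06,"z":0,"wx":0,"wy":0,"wz":0,"fingers":1},{"x":0,"y":0,"z":0,"wx":0,"wy":0,"wz":0.055,"fingers":1},{"x":0,"y":0,"z":0,"wx":0,"wy":0,"wz":0.055,"fingers":1},{"x":0,"y":0,"z":0,"wx":0,"wy":0,"wz":0.055,"fingers":1}])

```text
clock: 20.92
tool_pos: [0.4394, 0.3469, 0.2173]
eef_rot: [0.04, 0.819, -0.506, 0.268]
contact_force: [-0.4, -0.6, -0.0]
opening: 1.006
```

apply_moves(series=[{"x":0,"y":0,"z":0,"wx":0,"wy":0,"wz":0.055,"fingers":1},{"x":0,"y":0,"z":0,"wx":0,"wy":0,"wz":0.055,"fingers":1},{"x":0,"y":0,"z":0,"wx":0,"wy":0,"wz":0.055,"fingers":1},{"x":0,"y":0,"z":0,"wx":0,"wy":0,"wz":0.055,"fingers":1}])

```text
clock: 21.42
tool_pos: [0.4389, 0.3466, 0.2174]
eef_rot: [0.323, 0.753, -0.381, 0.428]
contact_force: [0.0, 0.9, -0.5]
opening: 1.001
```

Run:
```python
from h import *
st(); plan([.46,.29,.20],yawdown(25),None,1)
```

```text
t 21.43 q [-1.182  1.081  0.01   1.451  0.765  1.646  0.765] p [0.4389 0.3466 0.2174] x [-0.425  0.162 -0.891] z [ 0.398 -0.851 -0.344] F [ 0.   0.9 -0.5] open 1.001
need 12.0 dist 0.063 ang 122.8
{"x": -0.0002, "y": -0.0006, "z": 0.0060, "wx": 0.0200, "wy": 0.0278, "wz": 0.0398, "fingers": 1},
{"x": -0.0008, "y": -0.0001, "z": 0.0060, "wx": 0.0200, "wy": 0.0278, "wz": 0.0398, "fingers": 1},
{"x": -0.0013, "y": 0.0004, "z": 0.0059, "wx": 0.0200, "wy": 0.0278, "wz": 0.0398, "fingers": 1},
{"x": -0.0017, "y": 0.0009, "z": 0.0057, "wx": 0.0200, "wy": 0.0278, "wz": 0.0398, "fingers": 1},
{"x": -0.0021, "y": 0.0015, "z": 0.0055, "wx": 0.0200, "wy": 0.0278, "wz": 0.0398, "fingers": 1},
{"x": -0.0023, "y": 0.0021, "z": 0.0052, "wx": 0.0200, "wy": 0.0278, "wz": 0.0398, "fingers": 1},
{"x": -0.0024, "y": 0.0027, "z": 0.0048, "wx": 0.0200, "wy": 0.0278, "wz": 0.0398, "fingers": 1},
{"x": -0.0025, "y": 0.0033, "z": 0.0044, "wx": 0.0200, "wy": 0.0278, "wz": 0.0398, "fingers": 1},
{"x": -0.0024, "y": 0.0039, "z": 0.0039, "wx": 0.0200, "wy": 0.0278, "wz": 0.0398, "fingers": 1},
{"x": -0.0022, "y": 0.0044, "z": 0.0035, "wx": 0.0200, "wy": 0.0278, "wz": 0.0398, "fingers": 1},
{"x": -0.0019, "y": 0.0049, "z": 0.0030, "wx": 0.0200, "wy": 0.0278, "wz": 0.0398, "fingers": 1},
{"x": -0.0015, "y": 0.0053, "z": 0.0025, "wx": 0.0200, "wy": 0.0278, "wz": 0.0398, "fingers": 1},
{"x": -0.0010, "y": 0.0056, "z": 0.0021, "wx": 0.0200, "wy": 0.0278, "wz": 0.0398, "fingers": 1}
```

apply_moves(series=[{"x":0,"y":0,"z":0.006,"wx":0.021,"wy":0.029,"wz":0.042,"fingers":1},{"x":-0.001,"y":0,"z":0.006,"wx":0.021,"wy":0.029,"wz":0.042,"fingers":1},{"x":-0.001,"y":0.0005,"z":0.006,"wx":0.021,"wy":0.029,"wz":0.042,"fingers":1},{"x":-0.0015,"y":0.001,"z":0.006,"wx":0.021,"wy":0.029,"wz":0.042,"fingers":1},{"x":-0.002,"y":0.0015,"z":0.0055,"wx":0.021,"wy":0.029,"wz":0.042,"fingers":1},{"x":-0.002,"y":0.002,"z":0.005,"wx":0.021,"wy":0.029,"wz":0.042,"fingers":1},{"x":-0.0025,"y":0.0025,"z":0.005,"wx":0.021,"wy":0.029,"wz":0.042,"fingers":1},{"x":-0.0025,"y":0.003,"z":0.0045,"wx":0.021,"wy":0.029,"wz":0.042,"fingers":1}])

```text
clock: 22.42
tool_pos: [0.4479, 0.3138, 0.2019]
eef_rot: [0.857, 0.461, -0.153, 0.173]
contact_force: [-0.1, -0.6, 0.1]
opening: 0.996
```

Run:
```python
from h import *
st(); plan([.46,.29,.19],yawdown(25),None,1)
```

```text
t 22.43 q [-0.877  0.824  0.093  1.515  0.177  1.215  0.091] p [0.4479 0.3138 0.2019] x [ 0.529  0.737 -0.422] z [-0.102 -0.438 -0.893] F [-0.1 -0.6  0.1] open 0.996
need 4.0 dist 0.029 ang 41.1
{"x": -0.0015, "y": 0.0052, "z": 0.0050, "wx": 0.0177, "wy": 0.0243, "wz": 0.0344, "fingers": 1},
{"x": -0.0013, "y": 0.0056, "z": 0.0045, "wx": 0.0177, "wy": 0.0243, "wz": 0.0344, "fingers": 1},
{"x": -0.0010, "y": 0.0059, "z": 0.0041, "wx": 0.0177, "wy": 0.0243, "wz": 0.0344, "fingers": 1},
{"x": -0.0007, "y": 0.0063, "z": 0.0037, "wx": 0.0177, "wy": 0.0243, "wz": 0.0344, "fingers": 1},
{"x": -0.0002, "y": 0.0065, "z": 0.0033, "wx": 0.0177, "wy": 0.0243, "wz": 0.0344, "fingers": 1}
```

apply_moves(series=[{"x":-0.0015,"y":0.005,"z":0.005,"wx":0.018,"wy":0.0245,"wz":0.0345,"fingers":1},{"x":-0.0015,"y":0.0055,"z":0.0045,"wx":0.018,"wy":0.0245,"wz":0.0345,"fingers":1},{"x":-0.001,"y":0.006,"z":0.004,"wx":0.018,"wy":0.0245,"wz":0.0345,"fingers":1},{"x":-0.0005,"y":0.0065,"z":0.0035,"wx":0.018,"wy":0.0245,"wz":0.0345,"fingers":1},{"x":0,"y":0.0065,"z":0.0035,"wx":0.018,"wy":0.0245,"wz":0.0345,"fingers":1},{"x":0,"y":0,"z":0,"wx":0,"wy":0,"wz":0,"fingers":1}])

```text
clock: 23.18
tool_pos: [0.4605, 0.2852, 0.1915]
eef_rot: [0.979, 0.204, 0.006, -0.007]
contact_force: [0.6, 1.2, 0.5]
opening: 1.001
```

Run:
```python
from h import *
st(); snap('wrist','w11'); snap('side','s11')
for f in('w11','s11'):
    P,p,d=cloud(f)
    m=(d>0)&(P[...,2]>.037)&(P[...,2]<.05)&(abs(P[...,0]-.475)<.08)&(abs(P[...,1]-.27)<.08)
    q=P[m]; print(f,m.sum(),np.median(q[:,2]),cv2.minAreaRect((q[:,:2]*1000).astype(np.float32)))
c=np.zeros((320,800,3),np.uint8); c[:300,:400]=cv2.resize(load('w11')['p'],(400,300)); c[:,400:]=cv2.resize(load('s11')['p'][280:440,300:500],(400,320)); cv2.imwrite('pics/c11.png',c[:,:,::-1])
```

```text
t 23.18 q [-0.686  0.642  0.084  1.891 -0.104  0.597 -0.123] p [0.4605 0.2852 0.1915] x [0.917 0.399 0.014] z [ 0.008  0.016 -1.   ] F [0.6 1.2 0.5] open 1.001
w11 8669 0.04168131358048516 ((476.5395202636719, 271.0949401855469), (50.04026794433594, 100.37246704101562), 25.054969787597656)
s11 1162 0.04130217108111184 ((475.6010437011719, 272.0862121582031), (51.699859619140625, 104.80765533447266), 24.867877960205078)
```

View pics/c11.png

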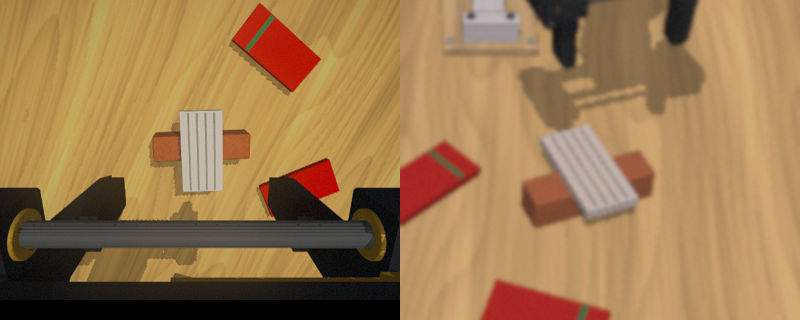

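The picture confirms the tile lies flat with its combed back up across the post, at wrist crop (200,150). Regrasp from above on the left overhang.

Run:
```python
from h import *
plan([.4645,.2968,.075],yawdown(25),3,1);
```

```text
need 2.0 dist 0.117 ang 1.7
{"x": 0.0019, "y": -0.0020, "z": 0.0486, "wx": -0.0013, "wy": -0.0017, "wz": -0.0023, "fingers": 1},
{"x": 0.0022, "y": -0.0022, "z": 0.0486, "wx": -0.0013, "wy": -0.0017, "wz": -0.0023, "fingers": 1},
{"x": 0.0025, "y": -0.0024, "z": 0.0486, "wx": -0.0013, "wy": -0.0017, "wz": -0.0023, "fingers": 1}
```

apply_moves(series=[{"x":0.002,"y":-0.002,"z":0.0485,"wx":-0.0015,"wy":-0.0015,"wz":-0.0025,"fingers":1},{"x":0.002,"y":-0.002,"z":0.0485,"wx":-0.0015,"wy":-0.0015,"wz":-0.0025,"fingers":1},{"x":0.0025,"y":-0.0025,"z":0.0485,"wx":-0.0015,"wy":-0.0015,"wz":-0.0025,"fingers":1}])

```text
clock: 23.65
tool_pos: [0.4679, 0.3045, 0.0749]
eef_rot: [0.975, 0.223, 0.005, -0.002]
contact_force: [0.7, 1.0, -0.2]
opening: 1.0
```

Run:
```python
from h import *
st();plan([.4645,.2968,.024],yawdown(25),2,1);
```

```text
t 23.65 q [-0.692  0.849  0.053  1.907 -0.105  0.379 -0.108] p [0.4679 0.3045 0.0749] x [0.9   0.435 0.01 ] z [ 0.008  0.005 -1.   ] F [ 0.7  1.  -0.2] open 1.0
need 0.9 dist 0.052 ang 1.0
{"x": -0.0043, "y": 0.0035, "z": 0.0318, "wx": -0.0002, "wy": -0.0015, "wz": 0.0022, "fingers": 1},
{"x": -0.0041, "y": 0.0035, "z": 0.0318, "wx": -0.0002, "wy": -0.0015, "wz": 0.0022, "fingers": 1}
```

apply_moves(series=[{"x":-0.004,"y":0.0035,"z":0.03,"wx":0,"wy":-0.0015,"wz":0.002,"fingers":1},{"x":-0.003,"y":0.003,"z":0.025,"wx":0,"wy":-0.001,"wz":0.002,"fingers":1}])

```text
clock: 23.9
tool_pos: [0.4644, 0.3022, 0.0269]
eef_rot: [0.975, 0.222, -0.001, -0.001]
contact_force: [-0.4, -0.7, 0.5]
opening: 1.002
```

Run:
```python
from h import *
st();plan([.4645,.2968,.024],yawdown(25),1,1);
```

```text
t 23.90 q [-0.68   0.933  0.037  1.916 -0.111  0.294 -0.105] p [0.4644 0.3022 0.0269] x [ 0.902  0.432 -0.001] z [-0.002  0.002 -1.   ] F [-0.4 -0.7  0.5] open 1.002
need 0.1 dist 0.006 ang 0.6
{"x": -0.0028, "y": 0.0062, "z": 0.0036, "wx": -0.0008, "wy": 0.0003, "wz": 0.0034, "fingers": 1}
```

apply_moves(series=[{"x":-0.0025,"y":0.0035,"z":0.003,"wx":0,"wy":0,"wz":0.002,"fingers":1},{"x":0,"y":0,"z":0,"wx":0,"wy":0,"wz":0,"fingers":0.3},{"x":0,"y":0,"z":0,"wx":0,"wy":0,"wz":0,"fingers":0.2},{"x":0,"y":0,"z":0,"wx":0,"wy":0,"wz":0,"fingers":-1},{"x":0,"y":0,"z":0,"wx":0,"wy":0,"wz":0,"fingers":-1},{"x":0,"y":0,"z":0,"wx":0,"wy":0,"wz":0,"fingers":-1}], force=30)

```text
clock: 24.65
tool_pos: [0.4641, 0.3027, 0.025]
eef_rot: [0.975, 0.222, -0.0, -0.002]
contact_force: [0.3, 0.8, 0.3]
opening: 0.56
```

Run:
```python
from h import *
st()
p=get_state()['tool_pos']; print('s rel tile',(p[:2]-[.4763,.2714])@SD)
```

```text
t 24.65 q [-0.679  0.936  0.034  1.918 -0.112  0.288 -0.104] p [0.4641 0.3027 0.025 ] x [0.902 0.432 0.   ] z [-0.002  0.004 -1.   ] F [0.3 0.8 0.3] open 0.56
s rel tile 0.033491474273436884
```

apply_moves(series=[{"x":0,"y":0,"z":-0.04,"wx":0,"wy":0,"wz":0,"fingers":-1},{"x":0,"y":0,"z":-0.06,"wx":0,"wy":0,"wz":0,"fingers":-1},{"x":0,"y":0,"z":-0.04,"wx":0,"wy":0,"wz":0,"fingers":-1},{"x":0,"y":0,"z":0,"wx":0,"wy":0,"wz":0,"fingers":-1}])

```text
clock: 25.15
tool_pos: [0.464, 0.3018, 0.1397]
eef_rot: [0.975, 0.222, -0.001, -0.002]
contact_force: [0.3, 0.0, -1.1]
opening: 0.565
```

Run:
```python
from h import *
st(); snap('top','t12'); P,p,d=cloud('t12'); tp=get_state()['tool_pos']
snap('wrist','w12'); P,p,d=cloud('w12')
r=P[...,:2]-tp[:2]; m=(d>0)&(abs(P[...,2]-(tp[2]+.018))<.008)&(np.linalg.norm(r,axis=-1)<.12)&(P[...,1]<tp[1]+.03)
q=P[m]; print(m.sum(),np.median(q[:,2]) if len(q) else '',cv2.minAreaRect((q[:,:2]*1000).astype(np.float32)) if len(q) else '')
j=np.radians(95.3); Y=np.array([np.cos(j),np.sin(j)])
t=BED[:2]+Y*(-.0045+.030); print(t); plan([*t,.11],yawdown(5.3),None,-1)
```

```text
t 25.15 q [-0.699  0.74   0.069  1.881 -0.101  0.525 -0.113] p [0.464  0.3018 0.1397] x [ 0.902  0.432 -0.001] z [-0.003  0.003 -1.   ] F [ 0.3  0.  -1.1] open 0.565
19983 0.15530971491945975 ((471.3186950683594, 286.7232971191406), (80.35700988769531, 67.83765411376953), 25.885942459106445)
[0.57704455 0.02269098]
need 5.2 dist 0.302 ang 20.3
{"x": -0.0035, "y": 0.0626, "z": 0.0055, "wx": -0.0001, "wy": 0.0003, "wz": 0.0188, "fingers": -1},
{"x": 0.0002, "y": 0.0627, "z": 0.0055, "wx": -0.0001, "wy": 0.0003, "wz": 0.0188, "fingers": -1},
{"x": 0.0039, "y": 0.0626, "z": 0.0056, "wx": -0.0001, "wy": 0.0003, "wz": 0.0188, "fingers": -1},
{"x": 0.0076, "y": 0.0622, "z": 0.0056, "wx": -0.0001, "wy": 0.0003, "wz": 0.0188, "fingers": -1},
{"x": 0.0112, "y": 0.0617, "z": 0.0056, "wx": -0.0001, "wy": 0.0003, "wz": 0.0188, "fingers": -1},
{"x": 0.0148, "y": 0.0609, "z": 0.0057, "wx": -0.0001, "wy": 0.0003, "wz": 0.0188, "fingers": -1}
```

apply_moves(series=[{"x":-0.0035,"y":0.0625,"z":0.003,"wx":0,"wy":0,"wz":0.019,"fingers":-1},{"x":0,"y":0.0625,"z":0.003,"wx":0,"wy":0,"wz":0.019,"fingers":-1},{"x":0.004,"y":0.0625,"z":0.003,"wx":0,"wy":0,"wz":0.019,"fingers":-1},{"x":0.0075,"y":0.062,"z":0.003,"wx":0,"wy":0,"wz":0.019,"fingers":-1},{"x":0.011,"y":0.06,"z":0.003,"wx":0,"wy":0,"wz":0.019,"fingers":-1},{"x":0.013,"y":0.05,"z":0.003,"wx":0,"wy":0,"wz":0.019,"fingers":-1},{"x":0,"y":0,"z":0,"wx":0,"wy":0,"wz":0,"fingers":-1}])

```text
clock: 26.12
tool_pos: [0.5692, 0.0243, 0.1087]
eef_rot: [0.999, 0.041, -0.013, 0.001]
contact_force: [-0.6, 1.6, -0.7]
opening: 0.565
```

```bash
cat >> h.py <<'E'
YJ=np.array([np.cos(np.radians(95.3)),np.sin(np.radians(95.3))])
def bedtcp(y,x=0): return BED[:2]+YJ*(y+.0335)+x*np.array([YJ[1],-YJ[0]])
E
python3 - <<'E'
from h import *
st(); plan([*bedtcp(-.0045),.06],yawdown(5.3),4,-1)
# refine bed pose from a fresh side view while the arm is high
snap('side','s13')
P,p,d=cloud('s13')
tp=get_state()['tool_pos']; m=(d>0)&(P[...,2]>.1)&(P[...,2]<.17)
for nm,lo,hi in(('stop',.036,.045),):
    m=(d>0)&(P[...,2]>lo)&(P[...,2]<hi)&(abs(P[...,0]-.574)<.04)&(abs(P[...,1]-.056)<.02)
    print(nm,m.sum(),cv2.minAreaRect((P[m][:,:2]*1000).astype(np.float32)) if m.sum()>5 else '')
E
```

```text
t 26.12 q [-0.174  0.813  0.087  1.825 -0.122  0.535  0.074] p [0.5692 0.0243 0.1087] x [ 0.996  0.081 -0.026] z [-0.026 -0.004 -1.   ] F [-0.6  1.6 -0.7] open 0.565
need 0.9 dist 0.049 ang 1.6
{"x": 0.0028, "y": -0.0004, "z": 0.0151, "wx": 0.0001, "wy": 0.0021, "wz": -0.0009, "fingers": -1},
{"x": 0.0027, "y": -0.0004, "z": 0.0152, "wx": 0.0001, "wy": 0.0021, "wz": -0.0009, "fingers": -1},
{"x": 0.0026, "y": -0.0004, "z": 0.0152, "wx": 0.0001, "wy": 0.0021, "wz": -0.0009, "fingers": -1},
{"x": 0.0025, "y": -0.0004, "z": 0.0152, "wx": 0.0001, "wy": 0.0021, "wz": -0.0009, "fingers": -1}
stop 161 ((573.3064575195312, 57.74565505981445), (58.971534729003906, 23.086383819580078), 9.047595977783203)
```

apply_moves(series=[{"x":0.003,"y":0,"z":0.015,"wx":0,"wy":0.0025,"wz":-0.001,"fingers":-1},{"x":0.003,"y":0,"z":0.015,"wx":0,"wy":0.0025,"wz":-0.001,"fingers":-1},{"x":0.0025,"y":0,"z":0.015,"wx":0,"wy":0.002,"wz":-0.001,"fingers":-1},{"x":0.002,"y":0,"z":0.015,"wx":0,"wy":0.002,"wz":-0.001,"fingers":-1}])

```text
clock: 26.68
tool_pos: [0.5739, 0.0336, 0.0557]
eef_rot: [0.999, 0.053, -0.0, -0.002]
contact_force: [0.4, -0.4, 0.0]
opening: 0.564
```

Run:
```python
from h import *
st(); plan([*bedtcp(-.0045),.032],yawdown(5.3),2,-1)
```

```text
t 26.68 q [-0.169  0.897  0.057  1.85  -0.127  0.399  0.09 ] p [0.5739 0.0336 0.0557] x [ 0.994  0.106 -0.001] z [-0.001  0.004 -1.   ] F [ 0.4 -0.4  0. ] open 0.564
need 0.4 dist 0.025 ang 0.8
{"x": 0.0012, "y": 0.0049, "z": 0.0148, "wx": -0.0007, "wy": 0.0001, "wz": 0.0022, "fingers": -1},
{"x": 0.0013, "y": 0.0048, "z": 0.0148, "wx": -0.0007, "wy": 0.0001, "wz": 0.0022, "fingers": -1}
```

apply_moves(series=[{"x":0.0015,"y":0.007,"z":0.004,"wx":-0.0005,"wy":0,"wz":0.002,"fingers":-1},{"x":0.001,"y":0.004,"z":0.003,"wx":-0.0005,"wy":0,"wz":0.002,"fingers":-1}])

```text
clock: 26.92
tool_pos: [0.5764, 0.0251, 0.0486]
eef_rot: [0.999, 0.047, -0.001, -0.001]
contact_force: [0.2, -0.0, -0.9]
opening: 0.566
```

Run:
```python
from h import *
st(); plan([*bedtcp(-.0045),.021],yawdown(5.3),4,-1)
```

```text
t 26.93 q [-0.157  0.911  0.06   1.844 -0.127  0.393  0.091] p [0.5764 0.0251 0.0486] x [ 0.996  0.094 -0.002] z [-0.002  0.001 -1.   ] F [ 0.2 -0.  -0.9] open 0.566
need 0.5 dist 0.028 ang 0.2
{"x": 0.0002, "y": -0.0003, "z": 0.0086, "wx": -0.0001, "wy": 0.0002, "wz": 0.0001, "fingers": -1},
{"x": 0.0002, "y": -0.0003, "z": 0.0086, "wx": -0.0001, "wy": 0.0002, "wz": 0.0001, "fingers": -1},
{"x": 0.0002, "y": -0.0003, "z": 0.0086, "wx": -0.0001, "wy": 0.0002, "wz": 0.0001, "fingers": -1},
{"x": 0.0001, "y": -0.0003, "z": 0.0086, "wx": -0.0001, "wy": 0.0002, "wz": 0.0001, "fingers": -1}
```

apply_moves(series=[{"x":0,"y":0,"z":0.0085,"wx":0,"wy":0,"wz":0,"fingers":-1},{"x":0,"y":0,"z":0.0085,"wx":0,"wy":0,"wz":0,"fingers":-1},{"x":0,"y":0,"z":0.0085,"wx":0,"wy":0,"wz":0,"fingers":-1},{"x":0,"y":0,"z":0.007,"wx":0,"wy":0,"wz":0,"fingers":-1},{"x":0,"y":0,"z":0,"wx":0,"wy":0,"wz":0,"fingers":-1}])

```text
clock: 27.55
tool_pos: [0.5768, 0.0247, 0.0212]
eef_rot: [0.999, 0.047, -0.001, -0.0]
contact_force: [-0.0, -0.1, -0.8]
opening: 0.57
```

Run:
```python
from h import *
st(); plan([*bedtcp(-.0045),.019],yawdown(5.3),1,-1)
```

```text
t 27.55 q [-0.152  0.958  0.052  1.845 -0.13   0.343  0.093] p [0.5768 0.0247 0.0212] x [ 0.996  0.093 -0.001] z [-0.001  0.001 -1.   ] F [-0.  -0.1 -0.8] open 0.57
need 0.0 dist 0.003 ang 0.1
{"x": 0.0000, "y": -0.0019, "z": 0.0027, "wx": -0.0003, "wy": 0.0004, "wz": 0.0002, "fingers": -1}
```

apply_moves(series=[{"x":0,"y":0,"z":0.002,"wx":0,"wy":0,"wz":0,"fingers":-1},{"x":0,"y":0,"z":0.001,"wx":0,"wy":0,"wz":0,"fingers":-1},{"x":0,"y":0,"z":0,"wx":0,"wy":0,"wz":0,"fingers":-1}])

```text
clock: 27.92
tool_pos: [0.5771, 0.0248, 0.019]
eef_rot: [0.999, 0.047, -0.0, -0.001]
contact_force: [-0.5, 0.4, -1.4]
opening: 0.565
```

Run:
```python
from h import *
st()
```

```text
t 27.93 q [-0.151  0.962  0.051  1.845 -0.13   0.339  0.094] p [0.5771 0.0248 0.019 ] x [ 0.996  0.093 -0.   ] z [-0.     0.001 -1.   ] F [-0.5  0.4 -1.4] open 0.565
```

apply_moves(series=[{"x":0,"y":0,"z":0.0015,"wx":0,"wy":0,"wz":0,"fingers":-1},{"x":0,"y":0,"z":0,"wx":0,"wy":0,"wz":0,"fingers":-1}])

```text
clock: 28.18
tool_pos: [0.5774, 0.0247, 0.019]
eef_rot: [0.999, 0.047, 0.0, -0.001]
contact_force: [0.5, 0.2, -0.1]
opening: 0.569
```

Run:
```python
from h import *
st(); F=[]
snap('top','t14')
P,p,d=cloud('t14'); r=P[...,:2]-BED[:2]; y=r@YJ; x=r@np.array([YJ[1],-YJ[0]])
for a in range(-70,70,10):
    m=(d>0)&(abs(x)<.012)&(y*1000>=a)&(y*1000<a+10); print(a,m.sum(),np.percentile(P[m][:,2],[20,50,80]).round(4) if m.sum() else '')
```

```text
t 28.18 q [-0.151  0.962  0.051  1.845 -0.13   0.338  0.094] p [0.5774 0.0247 0.019 ] x [0.996 0.093 0.001] z [ 0.     0.001 -1.   ] F [ 0.5  0.2 -0.1] open 0.569
-70 50 [0.0334 0.0377 0.0391]
-60 46 [0.0108 0.0333 0.0348]
-50 45 [0.0333 0.0347 0.0373]
-40 47 [0.0329 0.0345 0.036 ]
-30 45 [0.0329 0.035  0.0366]
-20 117 [0.0352 0.3798 0.4168]
-10 88 [0.4146 0.4183 0.4289]
0 68 [0.4247 0.4446 0.4632]
10 66 [0.4414 0.4596 0.4802]
20 65 [0.448  0.4717 0.4912]
30 56 [0.4457 0.4699 0.489 ]
40 45 [0.4412 0.4646 0.4844]
50 37 [0.4171 0.4343 0.4652]
60 57 [0.4174 0.4199 0.4216]
```

apply_moves(series=[{"x":0,"y":0,"z":-0.0005,"wx":0,"wy":0,"wz":0,"fingers":0.2},{"x":0,"y":0,"z":0,"wx":0,"wy":0,"wz":0,"fingers":0.35},{"x":0,"y":0,"z":0,"wx":0,"wy":0,"wz":0,"fingers":0.6},{"x":0,"y":0,"z":0,"wx":0,"wy":0,"wz":0,"fingers":0.6},{"x":0,"y":0,"z":-0.04,"wx":0,"wy":0,"wz":0,"fingers":0.6},{"x":0,"y":0,"z":-0.07,"wx":0,"wy":0,"wz":0,"fingers":0.6},{"x":0,"y":0,"z":-0.06,"wx":0,"wy":0,"wz":0,"fingers":0.6},{"x":0,"y":0,"z":0,"wx":0,"wy":0,"wz":0,"fingers":0.6}])

```text
clock: 29.22
tool_pos: [0.5774, 0.0245, 0.1582]
eef_rot: [0.999, 0.047, -0.0, -0.001]
contact_force: [0.4, 0.5, -0.4]
opening: 0.797
```

Run:
```python
from h import *
st(); snap('wrist','w15'); snap('side','s15')
for f in('w15','s15'):
    P,p,d=cloud(f); r=P[...,:2]-BED[:2]; y=r@YJ; x=r@np.array([YJ[1],-YJ[0]])
    w=(p.min(-1)>90) if False else np.ones(d.shape,bool)
    m=(d>0)&(P[...,2]>.0325)&(P[...,2]<.0385)&(abs(x)<.04)&(y<.052)&(y>-.056)
    q=np.stack([x[m],y[m]],1)*1000; print(f,m.sum(),np.median(P[m][:,2]),cv2.minAreaRect(q.astype(np.float32)),np.percentile(q,[1,99],axis=0).round(1).tolist())
c=np.zeros((360,800,3),np.uint8); c[:300,:400]=cv2.resize(load('w15')['p'],(400,300)); c[:,400:]=cv2.resize(load('s15')['p'][180:315,280:430],(400,360),interpolation=cv2.INTER_CUBIC); cv2.imwrite('pics/c15.png',c[:,:,::-1])
```

```text
t 29.23 q [-0.177  0.737  0.096  1.795 -0.114  0.616  0.08 ] p [0.5774 0.0245 0.1582] x [ 0.996  0.093 -0.001] z [-0.001  0.001 -1.   ] F [ 0.4  0.5 -0.4] open 0.797
w15 9829 0.03571729649223532 ((1.5598373413085938, -1.9276466369628906), (109.56986236572266, 53.245628356933594), 86.9581298828125) [[-25.3, -54.6], [25.1, 43.3]]
s15 565 0.03536496057450933 ((-0.9840469360351562, -2.1892547607421875), (55.58885955810547, 107.43733978271484), 0.8310257196426392) [[-26.0, -53.4], [23.4, 50.6]]
```

View pics/c15.png

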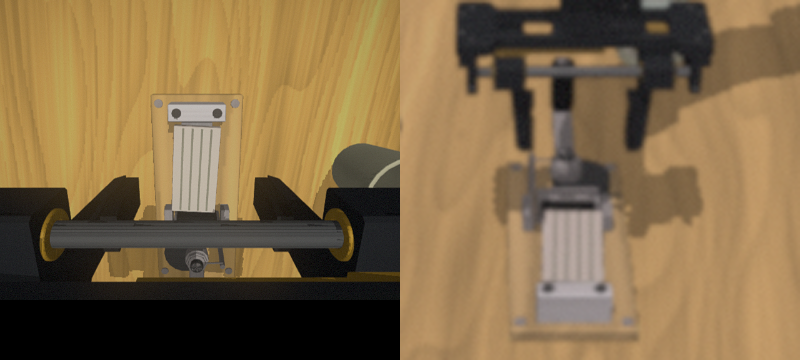

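The picture shows the tile on the bed, lines up, between stop and pad with a small gap to the stop at wrist crop (197,125). It has been let go of, and its centre is about −5 mm in y. On to the lever grip.

Run:
```python
from h import *
plan([.5985,-.2103,.165],yawdown(5.3),6,0.6)
```

```text
need 4.1 dist 0.236 ang 0.4
{"x": 0.0003, "y": 0.0492, "z": -0.0022, "wx": -0.0001, "wy": 0.0004, "wz": 0.0001, "fingers": 0.6},
{"x": 0.0003, "y": 0.0492, "z": -0.0022, "wx": -0.0001, "wy": 0.0004, "wz": 0.0001, "fingers": 0.6},
{"x": 0.0003, "y": 0.0492, "z": -0.0022, "wx": -0.0001, "wy": 0.0004, "wz": 0.0001, "fingers": 0.6},
{"x": 0.0003, "y": 0.0492, "z": -0.0021, "wx": -0.0001, "wy": 0.0004, "wz": 0.0001, "fingers": 0.6},
{"x": 0.0004, "y": 0.0492, "z": -0.0021, "wx": -0.0001, "wy": 0.0004, "wz": 0.0001, "fingers": 0.6},
{"x": 0.0004, "y": 0.0492, "z": -0.0021, "wx": -0.0001, "wy": 0.0004, "wz": 0.0001, "fingers": 0.6}
```

apply_moves(series=[{"x":0,"y":0.049,"z":-0.006,"wx":0,"wy":0,"wz":0,"fingers":0.6},{"x":0,"y":0.049,"z":-0.004,"wx":0,"wy":0,"wz":0,"fingers":0.6},{"x":0,"y":0.049,"z":-0.002,"wx":0,"wy":0,"wz":0,"fingers":0.6},{"x":0,"y":0.049,"z":-0.002,"wx":0,"wy":0,"wz":0,"fingers":0.6},{"x":0,"y":0.049,"z":-0.002,"wx":0,"wy":0,"wz":0,"fingers":0.6},{"x":0,"y":0.04,"z":0,"wx":0,"wy":0,"wz":0,"fingers":0.6},{"x":0,"y":0,"z":0,"wx":0,"wy":0,"wz":0,"fingers":0.6}])

```text
clock: 30.2
tool_pos: [0.589, -0.2056, 0.1517]
eef_rot: [0.999, 0.049, -0.017, -0.004]
contact_force: [0.5, 0.4, -0.3]
opening: 0.799
```

Run:
```python
from h import *
st()
for f in ('side','top'):
    snap(f,f+'16'); P,p,d=cloud(f+'16')
    m=(d>0)&(P[...,2]>.06)&(P[...,2]<.1)&(abs(P[...,0]-.598)<.03)&(abs(P[...,1]+.21)<.03)
    print(f,m.sum(),P[m].mean(0) if m.sum() else '',P[m].min(0) if m.sum() else '',P[m].max(0) if m.sum() else '')
plan([.5985,-.2103,.10],yawdown(5.3),3,0.6)
```

```text
t 30.20 q [ 0.231  0.807  0.054  1.619 -0.054  0.751  0.407] p [ 0.589  -0.2056  0.1517] x [ 0.995  0.098 -0.033] z [-0.034  0.007 -0.999] F [ 0.5  0.4 -0.3] open 0.799
side 131 [ 0.59846858 -0.20388195  0.08066038] [ 0.58816318 -0.22111884  0.06025614] [ 0.60856648 -0.19425947  0.09685525]
top 9 [ 0.59758823 -0.2005596   0.07066147] [ 0.59175905 -0.20207749  0.06025481] [ 0.60331462 -0.19959606  0.08186816]
need 0.9 dist 0.053 ang 2.1
{"x": 0.0040, "y": 0.0045, "z": 0.0215, "wx": -0.0014, "wy": 0.0034, "wz": 0.0011, "fingers": 0.6},
{"x": 0.0038, "y": 0.0044, "z": 0.0215, "wx": -0.0014, "wy": 0.0034, "wz": 0.0011, "fingers": 0.6},
{"x": 0.0036, "y": 0.0043, "z": 0.0216, "wx": -0.0014, "wy": 0.0034, "wz": 0.0011, "fingers": 0.6}
```

apply_moves(series=[{"x":0.004,"y":0.0045,"z":0.0215,"wx":-0.0015,"wy":0.0035,"wz":0.001,"fingers":0.6},{"x":0.004,"y":0.0045,"z":0.02,"wx":-0.0015,"wy":0.0035,"wz":0.001,"fingers":0.6},{"x":0.0035,"y":0.004,"z":0.015,"wx":-0.0015,"wy":0.0035,"wz":0.001,"fingers":0.6}])

```text
clock: 30.68
tool_pos: [0.5998, -0.2021, 0.1042]
eef_rot: [0.999, 0.051, 0.0, -0.002]
contact_force: [-0.0, 0.1, 0.3]
opening: 0.798
```

Run:
```python
from h import *
st(); plan([.5985,-.2103,.054],yawdown(5.3),4,0.6)
```

```text
t 30.68 q [ 0.233  0.871  0.04   1.651 -0.06   0.621  0.409] p [ 0.5998 -0.2021  0.1042] x [0.995 0.101 0.001] z [ 0.001  0.004 -1.   ] F [-0.   0.1  0.3] open 0.798
need 0.9 dist 0.051 ang 0.6
{"x": -0.0007, "y": 0.0026, "z": 0.0157, "wx": -0.0003, "wy": -0.0001, "wz": 0.0007, "fingers": 0.6},
{"x": -0.0007, "y": 0.0026, "z": 0.0157, "wx": -0.0003, "wy": -0.0001, "wz": 0.0007, "fingers": 0.6},
{"x": -0.0007, "y": 0.0025, "z": 0.0157, "wx": -0.0003, "wy": -0.0001, "wz": 0.0007, "fingers": 0.6},
{"x": -0.0006, "y": 0.0025, "z": 0.0157, "wx": -0.0003, "wy": -0.0001, "wz": 0.0007, "fingers": 0.6}
```

apply_moves(series=[{"x":-0.001,"y":0.004,"z":0.0155,"wx":0,"wy":0,"wz":0,"fingers":0.6},{"x":-0.0005,"y":0.003,"z":0.0155,"wx":0,"wy":0,"wz":0,"fingers":0.6},{"x":0,"y":0.0025,"z":0.0155,"wx":0,"wy":0,"wz":0,"fingers":0.4},{"x":0,"y":0.001,"z":0.0155,"wx":0,"wy":0,"wz":0,"fingers":0.2}])

```text
clock: 31.18
tool_pos: [0.5997, -0.2084, 0.0512]
eef_rot: [0.999, 0.052, 0.0, -0.003]
contact_force: [0.3, 0.6, 0.3]
opening: 0.614
```

Run:
```python
from h import *
st(); plan([.5985,-.2103,.054],yawdown(5.3),1,0)
```

```text
t 31.18 q [ 0.249  0.952  0.03   1.659 -0.059  0.533  0.421] p [ 0.5997 -0.2084  0.0512] x [0.995 0.104 0.001] z [ 0.     0.006 -1.   ] F [0.3 0.6 0.3] open 0.614
need 0.1 dist 0.004 ang 0.8
{"x": -0.0017, "y": 0.0022, "z": -0.0035, "wx": -0.0018, "wy": -0.0003, "wz": 0.0037, "fingers": 0}
```

apply_moves(series=[{"x":-0.0015,"y":0.002,"z":-0.003,"wx":-0.0015,"wy":0,"wz":0.0035,"fingers":-0.2},{"x":0,"y":0,"z":0,"wx":0,"wy":0,"wz":0,"fingers":-0.4},{"x":0,"y":0,"z":0,"wx":0,"wy":0,"wz":0,"fingers":-1},{"x":0,"y":0,"z":0,"wx":0,"wy":0,"wz":0,"fingers":-1},{"x":0,"y":0,"z":0,"wx":0,"wy":0,"wz":0,"fingers":-1}], force=30)

```text
clock: 31.8
tool_pos: [0.5989, -0.2105, 0.0534]
eef_rot: [0.999, 0.046, 0.001, -0.0]
contact_force: [0.4, -0.5, -2.9]
opening: 0.243
```

```bash
cat >> h.py <<'E'
PIV=BED[:2]-.114*YJ
def lever():
    st(); s=get_state(); r=s['tool_pos'][:2]-PIV; XJ=np.array([YJ[1],-YJ[0]])
    th=np.arctan2(-(r@XJ),-(r@YJ)); x=R.from_quat(s['eef_rot']).as_matrix()[:2,0]
    print('lever ang %.3f rad radius %.4f'%(th,np.linalg.norm(r)),'tool x az',np.degrees(np.arctan2(x[1],x[0])).round(1),'moment',s['moment'].round(2))
def lplan(th,n,rad=.095,yaw=True,z=.054):
    s=get_state(); XJ=np.array([YJ[1],-YJ[0]]); r=s['tool_pos'][:2]-PIV; t0=np.arctan2(-(r@XJ),-(r@YJ)); p0=np.array(s['tool_pos']); R0=R.from_quat(s['eef_rot'])
    for i in range(1,n+1):
        a=t0+(th-t0)*i/n; p=np.array([*(PIV+rad*(-np.sin(a)*XJ-np.cos(a)*YJ)),z]); Rt=yawdown(5.3-np.degrees(a)) if yaw else R0
        print((R0.inv().apply(p-p0)/.8).round(4),((R0.inv()*Rt).as_rotvec()/np.pi).round(4)); p0=p;R0=Rt
E
python3 - <<'E'
from h import *
lever(); lplan(.8,6)
E
```

```text
t 31.80 q [ 0.246  0.948  0.037  1.662 -0.061  0.532  0.413] p [ 0.5989 -0.2105  0.0534] x [0.996 0.092 0.001] z [ 0.001  0.001 -1.   ] F [ 0.4 -0.5 -2.9] open 0.243
lever ang -0.002 rad radius 0.0947 tool x az 5.3 moment [-0.12 -0.02  0.06]
[-0.0158 -0.0006 -0.0008] [-0.0002 -0.0004  0.0418]
[-0.0158 -0.0011  0.    ] [0.     0.     0.0426]
[-0.0158 -0.0011  0.    ] [0.     0.     0.0426]
[-0.0158 -0.0011  0.    ] [0.     0.     0.0426]
[-0.0158 -0.0011  0.    ] [0.     0.     0.0426]
[-0.0158 -0.0011  0.    ] [0.     0.     0.0426]
```

apply_moves(series=[{"x":-0.016,"y":-0.0005,"z":0,"wx":0,"wy":0,"wz":0.042,"fingers":-1},{"x":-0.016,"y":-0.001,"z":0,"wx":0,"wy":0,"wz":0.0425,"fingers":-1},{"x":-0.016,"y":-0.001,"z":0,"wx":0,"wy":0,"wz":0.0425,"fingers":-1},{"x":-0.016,"y":-0.001,"z":0,"wx":0,"wy":0,"wz":0.0425,"fingers":-1},{"x":-0.016,"y":-0.001,"z":0,"wx":0,"wy":0,"wz":0.0425,"fingers":-1},{"x":-0.016,"y":-0.001,"z":0,"wx":0,"wy":0,"wz":0.0425,"fingers":-1}])

```text
clock: 32.55
tool_pos: [0.5285, -0.1875, 0.0534]
eef_rot: [0.934, -0.356, 0.003, -0.001]
contact_force: [2.1, -0.3, -4.5]
opening: 0.24
```

Run:
```python
from h import *
lever(); lplan(1.3,4)
```

```text
t 32.55 q [ 0.155  0.9    0.181  1.904 -0.408  0.366 -0.078] p [ 0.5285 -0.1875  0.0534] x [ 0.746 -0.666  0.005] z [ 0.006 -0.    -1.   ] F [ 2.1 -0.3 -4.5] open 0.24
lever ang 0.804 rad radius 0.0941 tool x az -41.7 moment [ 0.08 -0.16  0.25]
[-0.0147  0.0004 -0.0009] [-0.0014 -0.0015  0.034 ]
[-0.0147 -0.0009  0.    ] [0.     0.     0.0395]
[-0.0147 -0.0009  0.    ] [0.     0.     0.0395]
[-0.0147 -0.0009  0.    ] [0.     0.     0.0395]
```

apply_moves(series=[{"x":-0.0145,"y":0,"z":-0.001,"wx":-0.001,"wy":-0.001,"wz":0.034,"fingers":-1},{"x":-0.0145,"y":-0.001,"z":0,"wx":0,"wy":0,"wz":0.0395,"fingers":-1},{"x":-0.0145,"y":-0.001,"z":0,"wx":0,"wy":0,"wz":0.0395,"fingers":-1},{"x":-0.0145,"y":-0.001,"z":0,"wx":0,"wy":0,"wz":0.0395,"fingers":-1}])

```text
clock: 33.05
tool_pos: [0.503, -0.1514, 0.0533]
eef_rot: [0.82, -0.573, 0.003, 0.001]
contact_force: [1.3, -0.6, -3.2]
opening: 0.239
```

Run:
```python
from h import *
lever(); lplan(1.571,3)
```

```text
t 33.05 q [ 0.058  0.889  0.245  2.013 -0.651  0.31  -0.38 ] p [ 0.503  -0.1514  0.0533] x [ 0.343 -0.939  0.006] z [ 0.005 -0.005 -1.   ] F [ 1.3 -0.6 -3.2] open 0.239
lever ang 1.279 rad radius 0.0938 tool x az -69.9 moment [-0.07  0.17  0.42]
[-0.0115  0.0013 -0.0009] [-0.001  -0.0019  0.0202]
[-0.0115 -0.0006  0.    ] [0.    0.    0.031]
[-0.0115 -0.0006  0.    ] [0.    0.    0.031]
```

apply_moves(series=[{"x":-0.0115,"y":0.001,"z":0,"wx":-0.001,"wy":-0.001,"wz":0.015,"fingers":-1},{"x":-0.0115,"y":0,"z":0,"wx":0,"wy":0,"wz":0.015,"fingers":-1},{"x":-0.0115,"y":0,"z":0,"wx":0,"wy":0,"wz":0.015,"fingers":-1},{"x":0,"y":0,"z":0,"wx":0,"wy":0,"wz":0,"fingers":-1}])

```text
clock: 33.55
tool_pos: [0.4979, -0.1331, 0.0534]
eef_rot: [0.773, -0.634, 0.009, 0.003]
contact_force: [-0.1, -0.7, -2.5]
opening: 0.241
```

Run:
```python
from h import *
lever(); lplan(1.571,1,yaw=False)
```

```text
t 33.55 q [ 0.006  0.886  0.262  2.05  -0.738  0.28  -0.483] p [ 0.4979 -0.1331  0.0534] x [ 0.196 -0.981  0.019] z [ 0.01  -0.017 -1.   ] F [-0.1 -0.7 -2.5] open 0.241
lever ang 1.482 rad radius 0.0935 tool x az -78.7 moment [ 0.66  0.12 -0.08]
[-0.0105  0.0012 -0.001 ] [0. 0. 0.]
```

apply_moves(series=[{"x":-0.0085,"y":0.0005,"z":-0.0005,"wx":0,"wy":0,"wz":0.002,"fingers":-1},{"x":-0.003,"y":0,"z":0,"wx":0,"wy":0,"wz":0,"fingers":-1}])

```text
clock: 33.8
tool_pos: [0.4974, -0.1291, 0.0535]
eef_rot: [0.769, -0.639, 0.013, 0.005]
contact_force: [1.2, -5.3, -5.8]
opening: 0.238
```

Run:
```python
from h import *
lever(); snap('top','t17'); snap('side','s17'); lever(); lplan(1.571,1,yaw=False)
P,p,d=cloud('s17'); r=P[...,:2]-BED[:2]; y=r@YJ; x=r@np.array([YJ[1],-YJ[0]])
m=(d>0)&(P[...,2]>.0325)&(P[...,2]<.0385)&(abs(x)<.035)&(y<.056)&(y>-.056)
q=np.stack([x[m],y[m]],1)*1000; print(m.sum(),cv2.minAreaRect(q.astype(np.float32)),np.percentile(q,[1,99],axis=0).round(1).tolist())
c=np.zeros((400,800,3),np.uint8)
c[:,:400]=cv2.resize(load('t17')['p'][220:300,275:430],(400,206),interpolation=cv2.INTER_CUBIC).repeat(1,0)[:400] if False else 0
a=cv2.resize(load('t17')['p'][215:305,275:425],(500,300),interpolation=cv2.INTER_CUBIC); b=cv2.resize(load('s17')['p'][190:315,290:390],(300,375),interpolation=cv2.INTER_CUBIC)
c[:300,:500]=a; c[:375,500:]=b; cv2.imwrite('pics/c17.png',c[:,:,::-1])
```

```text
t 33.80 q [-0.006  0.884  0.262  2.06  -0.749  0.265 -0.495] p [ 0.4974 -0.1291  0.0535] x [ 0.184 -0.983  0.027] z [ 0.014 -0.025 -1.   ] F [ 1.2 -5.3 -5.8] open 0.238
lever ang 1.525 rad radius 0.0934 tool x az -79.4 moment [-0.19  0.04 -0.32]
t 33.90 q [-0.006  0.884  0.262  2.06  -0.749  0.265 -0.495] p [ 0.4973 -0.1291  0.0536] x [ 0.184 -0.983  0.027] z [ 0.014 -0.025 -1.   ] F [ 1.1 -6.  -6.9] open 0.24
lever ang 1.525 rad radius 0.0935 tool x az -79.4 moment [-0.3  -0.15 -0.35]
[-0.0055  0.0015 -0.0007] [0. 0. 0.]
597 ((-1.3237648010253906, -0.062343597412109375), (110.67967987060547, 57.80792999267578), 89.37577056884766) [[-27.7, -53.1], [21.8, 51.2]]
```

View pics/c17.png

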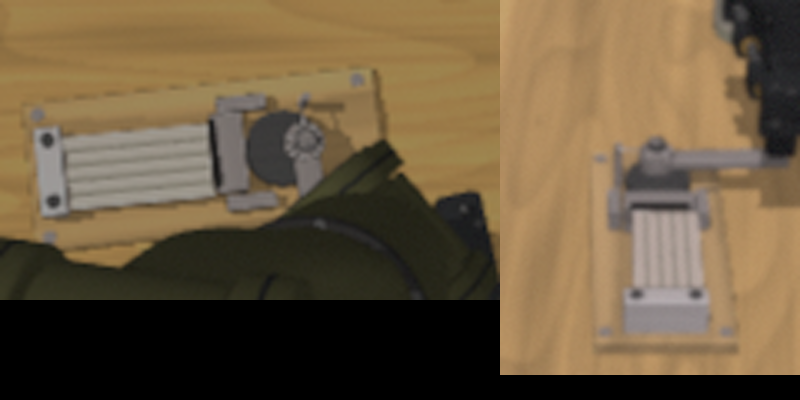

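The picture shows the jaw's pad against the tile and the tile flush and square to the stop. The lever lies square across the jig, pivot (655,150) to grip (770,158) in the right-hand crop. One small nudge to centre the angle, then a direct measurement of the bar.

apply_moves(series=[{"x":-0.005,"y":0,"z":0,"wx":0,"wy":0,"wz":0,"fingers":-1},{"x":-0.0025,"y":0,"z":0,"wx":0,"wy":0,"wz":0,"fingers":-1}])

```text
clock: 34.15
tool_pos: [0.4972, -0.1282, 0.0536]
eef_rot: [0.767, -0.641, 0.017, 0.007]
contact_force: [1.3, -5.3, -5.9]
opening: 0.242
```

Run:
```python
from h import *
lever(); snap('side','s18'); lever()
P,p,d=cloud('s18'); r=P[...,:2]-PIV; y=r@YJ; x=r@np.array([YJ[1],-YJ[0]])
m=(d>0)&(P[...,2]>.041)&(P[...,2]<.05)&(x<-.025)&(x>-.075)&(abs(y)<.03)
q=np.stack([x[m],y[m]],1); k=cv2.fitLine(q.astype(np.float32),cv2.DIST_HUBER,0,.01,.01).ravel(); print(m.sum(),k, 'bar ang',1.5708+np.arctan(k[1]/k[0])*-1)
b=(d>0)&(P[...,2]>.0325)&(P[...,2]<.0385); r=P[...,:2]-BED[:2]; Y=r@YJ; X=r@np.array([YJ[1],-YJ[0]]); b&=(abs(X)<.035)&(abs(Y)<.056)
print('tile top z',np.median(P[b][:,2]),'x mid',np.median(X[b]))
```

```text
t 34.15 q [-0.012  0.883  0.263  2.066 -0.755  0.255 -0.501] p [ 0.4972 -0.1282  0.0536] x [ 0.178 -0.983  0.035] z [ 0.017 -0.032 -0.999] F [ 1.3 -5.3 -5.9] open 0.242
lever ang 1.535 rad radius 0.0935 tool x az -79.7 moment [ 0.05 -0.05 -0.18]
t 34.20 q [-0.013  0.883  0.263  2.066 -0.755  0.254 -0.501] p [ 0.4972 -0.1282  0.0535] x [ 0.178 -0.983  0.035] z [ 0.017 -0.032 -0.999] F [ 0.8 -6.4 -6. ] open 0.245
lever ang 1.535 rad radius 0.0935 tool x az -79.7 moment [-0.19 -0.05 -0.24]
79 [ 0.9984283   0.0560439  -0.05025486  0.00133469] bar ang 1.5147266
tile top z 0.035338207028021595 x mid -0.0024094013046624153
```

Run:
```python
from h import *
print(finish_job()); lever()
```

```text
the job is handed in; nothing more can be done
None
the job is handed in; nothing more can be done
```

The tile is back up and clamped in the jig, and I handed the job in at about 34 s while still holding the lever. No verdict is reported, so this rests on my own last checks.

**What I did:**
- Set the tile crosswise on the post, then gripped its end from the side with the hand tilted and rolled it over.
- Pivoted it flat onto the post inside the grip, so it did not drop.
- Regrasped it from above, laid it on the bed and let go. Its centre was then about 5 mm short of the clamped position, inside the allowed range.
- Gripped the lever post and swung it about a quarter turn.

**Last checks:**
- **Tile:** it looked flat, back up, square against the stop and pressed by the pad.
- **Lever angle:** 1.535 rad from the hand position and 1.515 rad from the bar in the depth image. They disagree by 0.02 rad. Both are slightly under 1.571 but inside the allowed 1.421 to 1.721.
- **Lever hold:** the grip was closed on the post, with about 6 N sideways at the wrist. The last nudge moved the lever only about 0.01 rad.
- **Not measured:** I had no reading of the pad's force on the tile, and did not re-measure the bystanders at the end. No move was aimed near them.

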